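# Set the tweezers to the gauge

## Robot

A 6-joint arm with a two-finger parallel gripper is mounted at the origin on the work surface. World frame = base frame: x ahead of the robot, y to its left, z up, the work surface at z = 0. Lengths are in mm, angles in rad, forces in N, time in s.
With the tool pointing down it reaches from about 275 to 725 mm from the base axis. Payload 15.9 kg.
Tool frame: the origin (TCP) lies at the centre of the arm's flange, where the gripper is bolted on; the fingertips stand 173 mm ahead of it and the grasp point (between the pads) lies 155 mm ahead of it; z points along the fingers, y is the direction in which the jaws open and shut (so a half turn about z gives the same grasp; the last joint's range is limited). The gripper opens to 85 mm and grips with 20 to 120 N. Pads are 22 mm wide; open, the fingers measure 114 mm over their backs; the gripper's body (76 mm by 85 mm) begins 54 mm behind the grasp point. The pads swing forward as they close: fully open they stand 13 mm farther back than shut.
Start: joints at [-1.304, 0.213, -0.034, 1.323, 0, 1.571], TCP at [131.818, -482.297, 404.706] pointing down, gripper open.
Joint ranges: [-2.98, 2.98], [-0.74, 1.72], [-1.14, 1.35], [-2.1, 2.04], [-1.57, 1.44], [-3.14, 3.14]. Speed limits (rad/s): [1.89, 1.89, 2.39, 2.57, 3.14, 3.14].

## Interface

Orientations are given as a rotation vector (axis times angle).
In Python, from bench import arm, viewer gives the robot as it stands.
- The arm moves only by the shell command python3 -m jog 'ROWS' [FORCE]. ROWS is a JSON object of lists of equal length, an entry for each row: "translation": the shift along the tool's x, y, z in mm, a list of three; "twist": the turn about the tool's z in degrees; "fingers": the opening, from 0 (shut) to 1 (fully open). A call has 1 to 8 rows; each row is the pose to reach, as a shift and turn from the pose commanded when the call began, along the tool's axes at that moment; what a row does not reach only later rows make up. A row lasts 1/10 s, in which the tool goes at most 50 mm and 8.59 degrees, less where a joint would pass 70% of its speed; a pose out of reach is approached as far as the arm can. A call with a gripper value outside its range is refused whole. The fingers move at their own pace and stop on an object; FORCE is the grip in N (left out, the last holds). Time passes only in rows, so rows that repeat a pose let the fingers close. It gives the time, the measured TCP pose, the force and the opening at its end, in the units of the state.
- arm.get_obs(): the state, without advancing time (a new reading comes with each control period).
- viewer.get_image(name): name is "scene" or "top" or "wrist"; returns a dict with "image" (400x640x3 uint8, red, green, blue), "vfov" (degrees; the focal length in pixels is half the picture's height over the tangent of half this angle, whatever the lens; pixels are square), "cx", "cy" (the principal point, pixels), "R" (3x3) and "t" (3): a world point X has camera coordinates R X + t. Camera axes: x right, y down, z forward; pixel columns grow to the right and rows downward; lengths in mm; the calibration is good to about 2 mm. A picture is of the moment at which its call begins. There is no depth.
- arm.sign_off(): hands the job in, once; it reports no verdict.
Trained networks look in the newest picture that a camera, given by its name, has taken for a name from the list of things; names that differ only in an ending like _2 or _b are one class to them, and where a whole thing is asked for, a point or a joint stands for the part that bears it (a point fixed in the world has none). Each returns a list of dicts, best first, with "confidence" (0 to 1); they miss things now and then, are a little off and sometimes report something else, mostly with a low value. They report only what shows in the picture. A call takes as long as a camera call. They do not tell look-alikes from the thing itself.
- viewer.recognise(camera, label): "position" ([column, row] in pixels, amid what is visible of it).
The state is a dict: "time": time; "joint_pos": joint angles; "qd": joint speeds; "joint_torque": joint torques, N m; "tool_pos": TCP position; "eef_rot": TCP orientation; "contact_force": force on the tool from outside, world axes, zero at the start; "moment": the same for the moment, N m; "gripper_width": finger opening in mm.
Only numpy, scipy, OpenCV 4.12 (cv2) and the standard library are available. Lean on these libraries where they do the work, as an engineer would, in place of code of your own. Each camera call takes 0.05 s, during which the arm holds its last target.

## Task

Take the metal plate with the two black lines out of its rack and lean it against the front (robot's side) of the wooden block, standing on its lower edge with the lines at the top, well tipped back but not lying down, and let go of it. Then pick up the big sprung tweezers, squeeze them until the gap between the tips equals the distance between the two lines (16 mm), and hold the tips right at the lines, one tip at each line, a fingertip's breadth from the top edge of the plate without touching it. Leave everything else where it is, and finish while still holding the tweezers there, off the bench, with the gap steady.

Things in the scene. Friction and masses are not known exactly. Their poses are not given: they have to be found in the camera images.
- gauge_plate: Aluminium plate 8 mm thick (x), 100 mm wide (y), 120 mm tall (z), about 260 g. Origin: centre of its lower edge. At its upper edge two black lines, 16 mm apart (y = +8 and -8 mm), run 35 mm down both faces. Front and back are alike. It starts upright in either of the rack's two slots, lower edge 8 mm above the bench; lift it straight up.
- marks (a point): Centre of the upper edge of the gauge plate, midway between its two lines (120 mm up its z axis).
- plain_plate: Like the gauge plate but without lines and only 90 mm tall; a bystander in the other slot. Origin: centre of its lower edge.
- rack: Fixed dark steel rack, base 170 mm (x) by 110 mm (y) by 8 mm. Two slots, at x = -40 and +40 mm, each 10 mm wide (x) between two cheeks 80 mm long (y), cheek tops 30 mm above the bench. Origin: under its centre, on the bench.
- rest: Fixed wooden block, 40 mm deep (x), 120 mm wide (y), 65 mm high, with a dark steel foot at its ends and back. Origin: under its centre, on the bench. Its front face (x = -20 mm) looks to the robot. A plate with its lower edge 17 to 30 mm in front of that face leans on the top front edge, 0.25 to 0.4 rad from upright, and stays by friction.
- tweezers: Big steel sprung tweezers lying on edge on the bench, tips along +x, 184 mm long, 80 g. Origin: on the underside, midway between the two ribbed finger rests. These are 28 mm long (x), reach from the bench to 18 mm up, face +y and -y and measure 38 mm over their outer faces when open; squeeze here. Tips at x = +75 mm, 5 mm high; a block 24 x 18 x 16 mm joins the blades at x = -97 mm.
- tip_left (a point): Inner side of the end of the left (+y) blade, 8 mm above the underside. Tip gap = distance from tip_left to tip_right: 34 mm open (38 mm over the finger rests), 16 mm when the rests measure 28 mm over their outer faces, which are then parallel; 1.83 mm of gap per mm there.
- tip_right (a point): Inner side of the end of the right (-y) blade.
- tip_mid (a point): Point midway between the two tips, fixed to the tweezers' body at x = +75 mm, z = 8 mm.
- blade_left (a joint): Turn of the left blade about its hinge at the back: 0 open, 0.055 rad for a 16 mm gap with both blades squeezed alike, 0.10 rad at the stop (1 mm gap). Tip gap in mm = 34 - 165 x (blade_left + blade_right).
- blade_right (a joint): The same for the right blade. Sprung: squeezed over the finger rests the blades start to close at 2.7 N, push back with 7.5 N at the 16 mm gap, 11.5 N shut, so a grip not limited in travel shuts them.
- spool: Grey plastic spool, 60 mm across, 46 mm high; bystander. Origin under its centre.
- jar: White lidded jar, 54 mm across, 40 mm high; bystander.
- tape: Cardboard ring, 64 mm across, 18 mm high; bystander.
- driver: Screwdriver lying on the bench; bystander.
- mallet: Mallet lying on the bench; bystander.
- flux: Amber bottle, 44 mm across, 100 mm high; bystander.
- tray: Grey parts tray 120 by 200 by 35 mm; bystander.
Things that resemble listed ones, but are neither listed nor needed, are in the scene too. Of the things that look like the tweezers, the smaller one is meant.

How it is judged:
By the outcome, as a careful person would: the job done as asked, in the order asked, and still so for the second after the job is handed in, while the arm keeps its last pose, push and grip.
It also fails if it takes over 58 s, if anything falls off the work surface, if the arm or the gripper's body presses on something with over 40 N, if the wrist force passes 120 N, or if a joint passes its speed limit or range.

## Working session

There is one attempt and no reset: what is moved stays moved. The work goes in short steps, Python scripts to look and compute and a shell command to move; the robot and the scene stay as the last step left them, time stands still between calls to the robot, and variables do not carry over. Pictures are saved under pics/ and viewed, and the job is handed in when it is done.

```bash
ls; mkdir -p pics
python3 - <<'E'
from bench import arm, viewer
import cv2
print(arm.get_obs())
for n in ["scene","top","wrist"]:
    d=viewer.get_image(n)
    cv2.imwrite(f"pics/{n}0.png",d["image"][:,:,::-1])
    print(n,d["vfov"],d["cx"],d["cy"],d["R"],d["t"])
E
```

```text
pics
{'time': 0.0, 'joint_pos': array([-1.30398699e+00,  2.13311280e-01, -3.50471323e-02,  1.32348251e+00,
        3.38846693e-05,  1.57083517e+00]), 'qd': array([ 0.00022806,  0.00016675, -0.00069994, -0.00096756, -0.00112334,
        0.0011791 ]), 'joint_torque': array([-2.16322536e-03, -6.86175370e+01,  4.87107396e+01,  1.74815033e-02,
       -1.79944714e-04,  1.18621375e-05]), 'tool_pos': array([ 131.79365298, -482.16639014,  404.24323074]), 'eef_rot': array([-3.11265647e+00, -4.17662319e-01,  1.65471190e-04]), 'contact_force': array([0.03754253, 0.55915447, 0.12178822]), 'moment': array([ 0.0657992 ,  0.02985396, -0.00792538]), 'gripper_width': 85.28576519945682}
scene 45.094003687990025 314.8676200631969 195.8472166515585 [[ 0.33399489  0.94247492  0.01372724]
 [ 0.56359704 -0.18801218 -0.80436919]
 [-0.7555169   0.27639183 -0.59397118]] [-153.3993952  -248.55936172 1733.21695265]
top 52.95211803126833 319.7644296173906 200.4734350193196 [[ 0.01259112 -0.99985105  0.01180396]
 [-0.98296082 -0.01454169 -0.18323907]
 [ 0.18338343 -0.00929565 -0.98299751]] [ -36.82977825  541.80269387 1125.0363344 ]
wrist 71.32671074455646 321.53492455154986 197.6891239166112 [[ 2.63965481e-01 -9.64531697e-01 -9.11440188e-04]
 [-9.11915321e-01 -2.49873461e-01  3.25536022e-01]
 [-3.14217556e-01 -8.50991165e-02 -9.45529200e-01]] [-499.25446219  -42.70091858  380.07873204]
```

View pics/scene0.png

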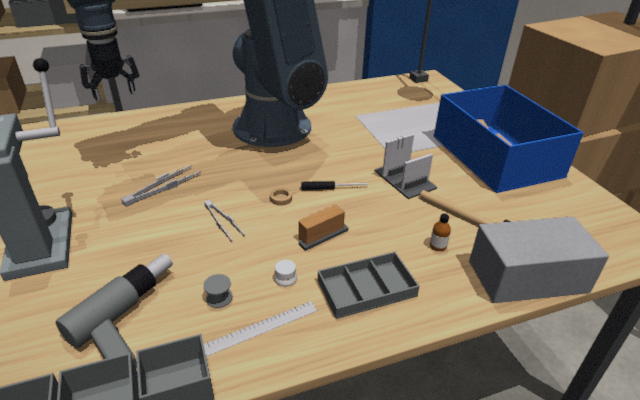

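View pics/top0.png

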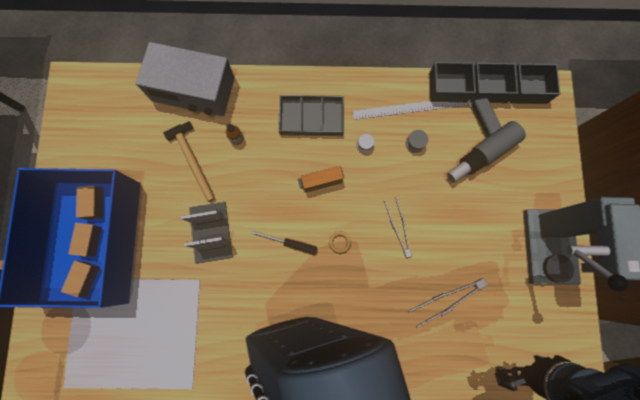

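View pics/wrist0.png

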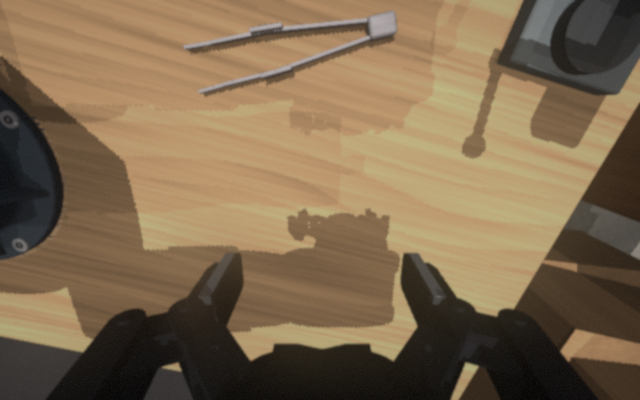

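```bash
cat > h.py <<'E'
from bench import arm, viewer
import numpy as np, cv2
from scipy.spatial.transform import Rotation as Ro
def cam(d):
    f=200/np.tan(np.radians(d["vfov"])/2); return f,np.array([[f,0,d["cx"]],[0,f,d["cy"]],[0,0,1]]),np.array(d["R"]),np.array(d["t"])
def onz(d,px,z):
    f,K,R,t=cam(d); c=-R.T@t; r=R.T@np.linalg.solve(K,[px[0],px[1],1]); return c+r*(z-c[2])/r[2]
def proj(d,X):
    f,K,R,t=cam(d); p=K@(R@np.asarray(X,float)+t); return p[:2]/p[2]
def tri(d1,p1,d2,p2):
    P=[cam(d)[1]@np.c_[cam(d)[2],cam(d)[3]] for d in (d1,d2)]
    X=cv2.triangulatePoints(P[0],P[1],np.array(p1,float).reshape(2,1),np.array(p2,float).reshape(2,1))[:,0]; return X[:3]/X[3]
def save(d,name,crop=None,s=1):
    im=d["image"][:,:,::-1]
    if crop: im=im[crop[1]:crop[3],crop[0]:crop[2]]
    cv2.imwrite("pics/"+name,cv2.resize(im,None,fx=s,fy=s,interpolation=cv2.INTER_CUBIC))
E
python3 - <<'E'
from h import *
import pickle
s=viewer.get_image("scene");t=viewer.get_image("top")
pickle.dump((s,t),open("d0.pkl","wb"))
for l in ["gauge_plate","plain_plate","rack","rest","tweezers","tip_left","tip_right"]:
    for c,d in (("scene",s),("top",t)):
        print(l,c,[(np.round(r["position"],1),round(r["confidence"],2),np.round(onz(d,r["position"],0)[:2])) for r in viewer.recognise(c,l)][:4])
save(s,"sc1.png",(370,120,450,200),7)
save(t,"tp1.png",(170,190,250,270),7)
save(t,"tp2.png",(290,155,420,265),6)
E
```

```text
gauge_plate scene [(array([394.9, 151.8]), 0.58, array([294., 341.]))]
gauge_plate top [(array([207.7, 246.2]), 0.56, array([408., 302.])), (array([313.9, 115.1]), 0.49, array([827.,  -8.]))]
plain_plate scene [(array([415.8, 169.5]), 0.94, array([412., 355.]))]
plain_plate top [(array([201.6, 220.3]), 0.8, array([486., 326.]))]
rack scene [(array([402. , 185.1]), 0.89, array([475., 273.])), (array([283.2, 270.1]), 0.51, array([ 702., -167.]))]
rack top [(array([209.3, 230.5]), 0.9, array([455., 301.]))]
rest scene [(array([319.3, 225.8]), 0.66, array([574., -28.]))]
rest top [(array([319.5, 178. ]), 0.78, array([622., -28.]))]
tweezers scene [(array([220. , 213.6]), 0.84, array([ 438., -270.])), (array([154. , 185.3]), 0.65, array([ 242., -430.]))]
tweezers top [(array([465.7, 290.2]), 0.95, array([ 289., -463.])), (array([402.8, 247.8]), 0.7, array([ 411., -280.]))]
tip_left scene [(array([158.2, 179.4]), 0.52, array([ 214., -416.]))]
tip_left top [(array([446.2, 305.1]), 0.76, array([ 246., -403.])), (array([208.3, 244. ]), 0.42, array([415., 301.]))]
tip_right scene [(array([167.9, 182.4]), 0.72, array([ 239., -390.])), (array([218.8, 212.2]), 0.59, array([ 431., -272.])), (array([217.5, 223.9]), 0.5, array([ 480., -284.]))]
tip_right top [(array([440.8, 295.4]), 0.44, array([ 273., -389.]))]
```

View pics/sc1.png

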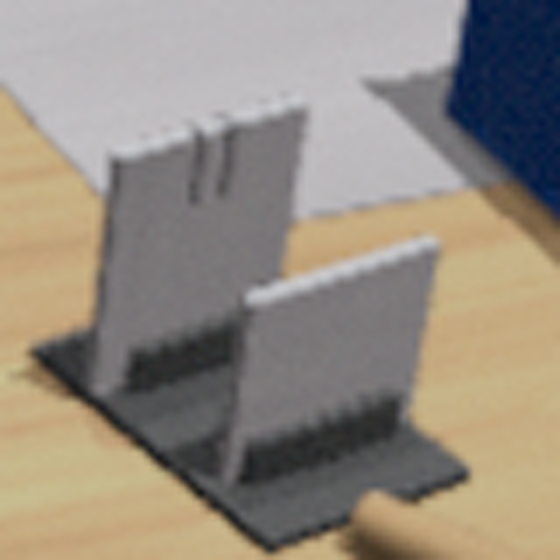

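View pics/tp1.png

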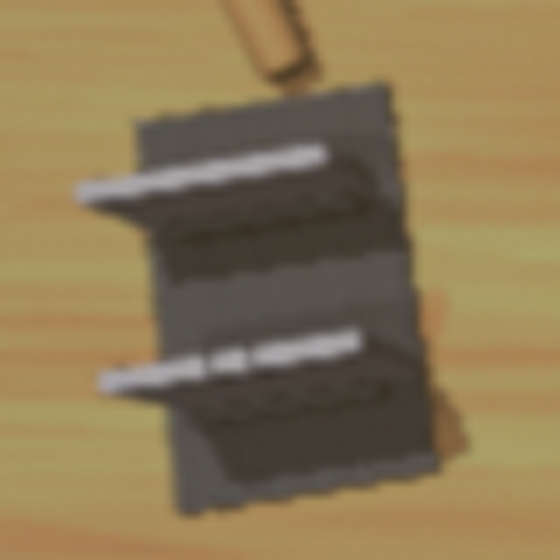

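View pics/tp2.png

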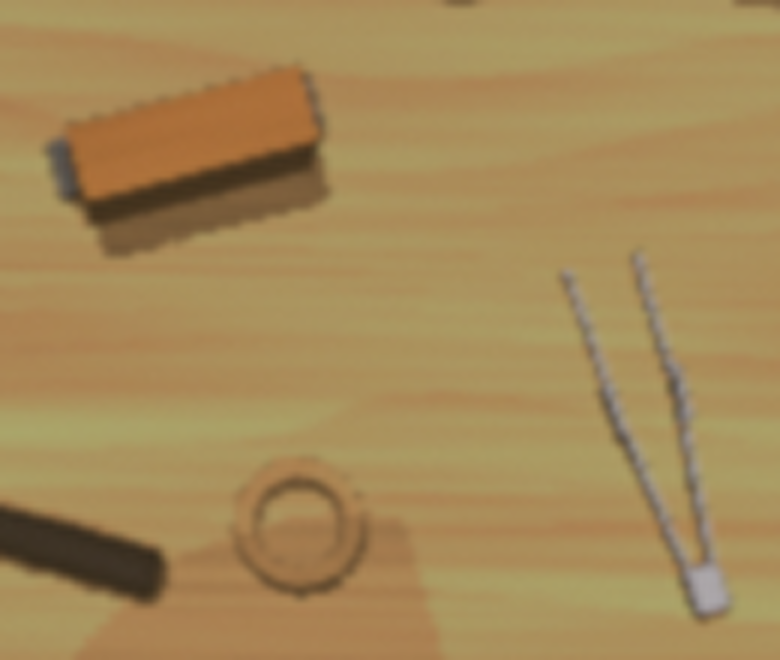

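Run:
```python
from h import *
import pickle
s,t=pickle.load(open("d0.pkl","rb"))
A=lambda x,y:(170+x/7-.43,190+y/7-.43)
B=lambda x,y:(290+x/6-.42,155+y/6-.42)
C=lambda x,y:(370+x/7-.43,120+y/7-.43)
print("gauge", [onz(t,A(*p),128).round(1) for p in [(100,383),(360,340),(208,364),(248,357)]])
print("gauge scene", [onz(s,C(*p),128).round(1) for p in [(113,153),(305,103),(197,130),(225,123)]])
print("tri",tri(t,A(100,383),s,C(113,153)),tri(t,A(360,340),s,C(305,103)))
print("plain", [onz(t,A(*p),98).round(1) for p in [(80,192),(325,152)]])
print("rack", [onz(t,A(*p),8).round(1) for p in [(138,122),(388,87),(438,465),(182,512)]])
print("rest", [onz(t,B(*p),65).round(1) for p in [(65,128),(300,65),(322,140),(88,202)]])
print("tw tips", [onz(t,B(*p),z).round(1) for p,z in [((568,272),10),((638,255),10),((612,405),18),((680,395),18),((708,590),16)]])
```

```text
gauge [array([403.6, 332. , 128. ]), array([421.3, 234.3, 128. ]), array([411.4, 291.5, 128. ]), array([414.3, 276.5, 128. ])]
gauge scene [array([419.4, 231.4, 128. ]), array([406.6, 328.7, 128. ]), array([413.1, 273.8, 128. ]), array([411.4, 287.9, 128. ])]
tri [391.39287283 289.427956   113.58374505] [444.68088388 270.5206272  154.47617528]
plain [array([481. , 355.3,  98. ]), array([498.5, 259.5,  98. ])]
rack [array([524.3, 363.1,   8. ]), array([541.2, 256.6,   8. ]), array([379.7, 226.6,   8. ]), array([358.7, 332.7,   8. ])]
rest [array([611.7,  28.2,  65. ]), array([645.2, -86.2,  65. ]), array([607.6, -97. ,  65. ]), array([575. ,  16.3,  65. ])]
tw tips [array([ 554.4, -225.5,   10. ]), array([ 563.7, -261.2,   10. ]), array([ 485.8, -244.9,   18. ]), array([ 491.3, -279. ,   18. ]), array([ 395.1, -290.7,   16. ])]
```

```bash
cat >> h.py <<'E'
def plan(target,yaw=None):
    """target TCP world pos; yaw = world angle of tool y axis (mod pi). prints tool-frame shift & twist deg"""
    o=arm.get_obs(); R=Ro.from_rotvec(o["eef_rot"]).as_matrix()
    print("t %.2f tcp"%o["time"],o["tool_pos"].round(1),"F",o["contact_force"].round(1),"w %.1f"%o["gripper_width"], "q",o["joint_pos"].round(2))
    cy=np.arctan2(R[1,1],R[0,1]); print("tool z",R[:,2].round(3),"tool y yaw %.4f"%cy)
    print("shift",(R.T@(np.array(target)-o["tool_pos"])).round(1))
    if yaw is not None:
        d=(cy-yaw+np.pi/2)%np.pi-np.pi/2   # tool z down: +twist lowers yaw
        print("twist deg %.2f"%np.degrees(d))
E
python3 - <<'E'
from h import *
plan([412.5,283,350],0.175)
E
```

```text
t 0.95 tcp [ 131.8 -482.3  404.7] F [0.4 0.1 0.4] w 85.2 q [-1.3   0.21 -0.03  1.32  0.    1.57]
tool z [ 0. -0. -1.] tool y yaw -1.3040
shift [ 472.5 -664.2   54.7]
twist deg -84.74
```

```bash
python3 -m jog '{"translation":[[47,-30,0],[94,-60,0],[141,-91,0],[188,-121,0],[235,-151,0],[281,-182,0],[328,-212,0],[375,-242,0]],"twist":[-8,-16,-24,-32,-40,-48,-56,-64],"fingers":[1,1,1,0.6,0.6,0.6,0.6,0.6]}' 30
python3 - <<'E'
from h import *
plan([412.5,283,350],0.175)
E
```

```text
time: 1.75
tool_pos: [399.7, -182.5, 405.0]
eef_rot: [2.413, 2.011, 0.0]
contact_force: [1.6, -1.3, 0.3]
gripper_width: 51.3
t 1.75 tcp [ 399.7 -182.5  405. ] F [ 1.6 -1.3  0.3] w 51.3 q [-0.43  0.09 -0.18  1.3  -0.    1.32]
tool z [ 0.001 -0.    -1.   ] tool y yaw -0.1812
shift [460.2 -71.3  54.8]
twist deg -20.41
```

```bash
python3 -m jog '{"translation":[[50,-8,0],[100,-16,0],[150,-23,0],[200,-31,0],[250,-39,10],[300,-46,20],[350,-54,30],[395,-62,40]],"twist":[-3,-6,-9,-12,-15,-18,-20,-20.4],"fingers":[0.6,0.6,0.6,0.6,0.6,0.6,0.6,0.6]}'
python3 - <<'E'
from h import *
plan([412.5,283,350],0.175)
d=viewer.get_image("wrist"); save(d,"w1.png")
E
```

```text
time: 2.55
tool_pos: [410.8, 213.7, 365.4]
eef_rot: [2.024, 2.402, 0.001]
contact_force: [1.6, -0.8, -0.4]
gripper_width: 51.2
t 2.55 tcp [410.8 213.7 365.4] F [ 1.6 -0.8 -0.4] w 51.2 q [ 0.48  0.15 -0.21  1.21 -0.    1.88]
tool z [ 0.001  0.    -1.   ] tool y yaw 0.1707
shift [68.  13.4 15.4]
twist deg -0.25
```

View pics/w1.png

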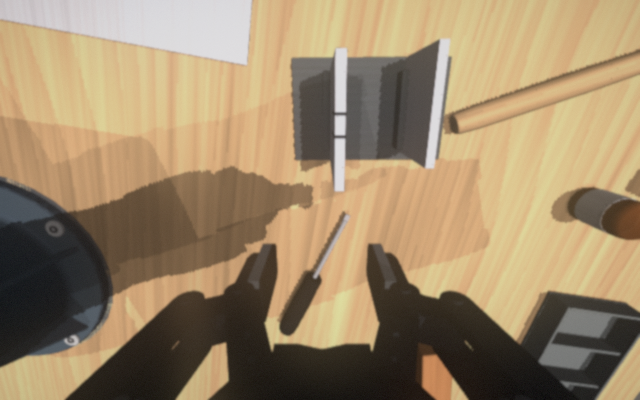

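Run:
```python
from h import *
d=viewer.get_image("wrist")
save(d,"w1b.png",(280,30,460,200),4)
a,b=onz(d,(340.5,48.5),128),onz(d,(339,190.5),128); l1,l2=onz(d,(339.8,114),128),onz(d,(339.7,136),128)
print(a,b,np.hypot(*(a-b)[:2]),(a+b)/2,np.arctan2(-(a-b)[0],(a-b)[1]),np.hypot(*(l1-l2)[:2]),(l1+l2)/2)
```

```text
[401.67119323 336.78762965 128.        ] [419.5065571 241.0772573 128.       ] 97.35797645878331 [410.58887517 288.93244347 128.        ] 0.184234109636433 15.178207006997143 [410.63034128 288.93854369 128.        ]
```

View pics/w1b.png

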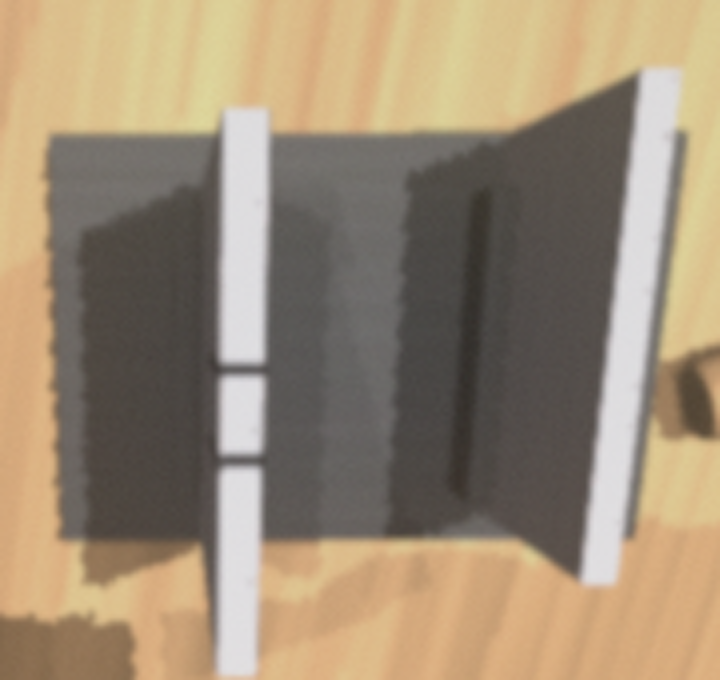

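```bash
python3 -m jog '{"translation":[[36,6,0],[72,12.5,0],[72,12.5,0],[72,12.5,0]],"twist":[-0.5,-0.7,-0.7,-0.7],"fingers":[0.6,0.6,0.6,0.6]}'
python3 - <<'E'
from h import *
plan([411,287,268],0.183)
d=viewer.get_image("wrist"); save(d,"w2.png")
E
```

```text
time: 3.05
tool_pos: [411.4, 284.7, 365.4]
eef_rot: [2.01, 2.414, -0.001]
contact_force: [-0.6, -0.2, 0.2]
gripper_width: 51.6
t 3.05 tcp [411.4 284.7 365.4] F [-0.6 -0.2  0.2] w 51.6 q [ 0.61  0.22 -0.12  1.23 -0.    1.99]
tool z [-0. -0. -1.] tool y yaw 0.1823
shift [ 2.4  0.1 97.4]
twist deg -0.04
```

View pics/w2.png

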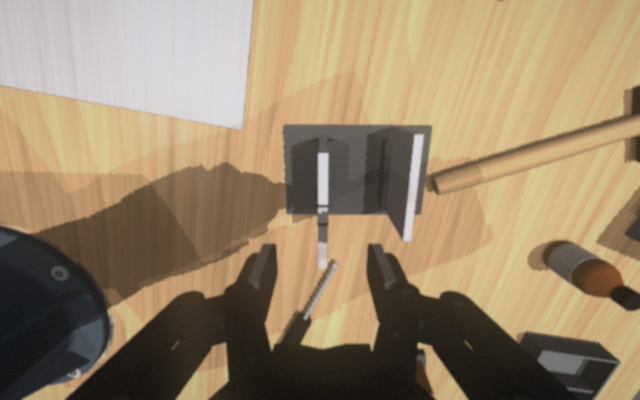

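```bash
python3 -m jog '{"translation":[[1,0,30],[2,0,60],[2,0,85],[2,0,97],[2,0,97],[2,0,97],[2,0,97],[2,0,97]],"twist":[0,0,0,0,0,0,0,0],"fingers":[0.6,0.6,0.6,0.6,0.3,0.05,0.02,0]}' 50; python3 -m jog '{"translation":[[0,0,0],[0,0,0],[0,0,0]],"twist":[0,0,0],"fingers":[0,0,0]}';  python3 - <<'E'
from h import *
plan([411,287,268],0.183)
d=viewer.get_image("wrist"); save(d,"w3.png")
E
```

```text
time: 3.9
tool_pos: [411.5, 286.7, 270.0]
eef_rot: [2.011, 2.413, 0.003]
contact_force: [-0.5, -3.2, 6.9]
gripper_width: 7.5
time: 4.2
tool_pos: [411.5, 286.7, 270.0]
eef_rot: [2.011, 2.413, 0.003]
contact_force: [-0.9, -2.5, 7.5]
gripper_width: 7.4
t 4.20 tcp [411.5 286.7 270. ] F [-0.9 -2.5  7.5] w 7.4 q [ 0.61  0.28 -0.29  0.99 -0.    2.  ]
tool z [ 0.002  0.001 -1.   ] tool y yaw 0.1812
shift [ 0.4 -0.4  2. ]
twist deg -0.11
```

View pics/w3.png

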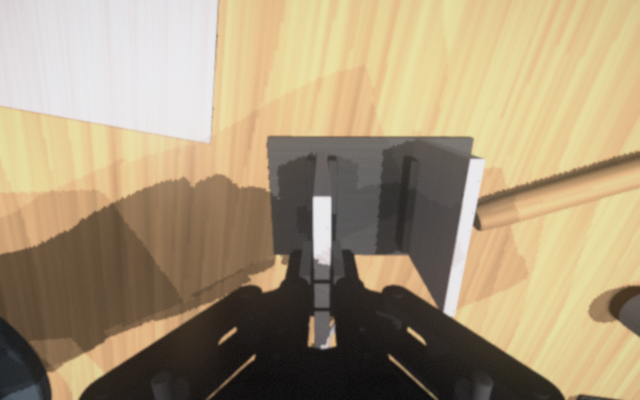

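Run:
```python
from h import *
d=viewer.get_image("wrist"); save(d,"w3b.png",(280,180,370,360),4)
for z in (125,128,131): print([onz(d,p,z).round(1) for p in [(322,197),(322,281),(322,306),(322,345)]])
```

```text
[array([403.5, 331.5, 125. ]), array([411.2, 289.6, 125. ]), array([413.8, 275.2, 125. ]), array([418.4, 250.6, 125. ])]
[array([403.3, 332.5, 128. ]), array([410.8, 291.7, 128. ]), array([413.4, 277.7, 128. ]), array([417.8, 253.7, 128. ])]
[array([403.1, 333.5, 131. ]), array([410.4, 293.8, 131. ]), array([412.9, 280.2, 131. ]), array([417.2, 256.9, 131. ])]
```

View pics/w3b.png

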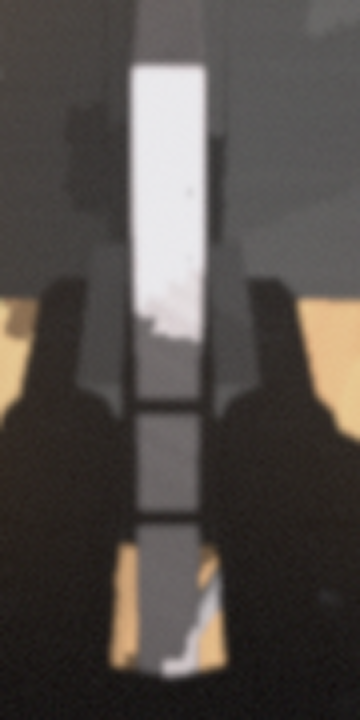

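```bash
python3 -m jog '{"translation":[[0,0,-10],[0,0,-20],[0,0,-35],[0,0,-50],[0,0,-70],[0,0,-90],[0,0,-90]],"twist":[0,0,0,0,0,0,0],"fingers":[0,0,0,0,0,0,0]}';  python3 - <<'E'
from h import *
plan([538,-52,350],0.282)
d=viewer.get_image("scene"); save(d,"s4.png",(330,80,470,220),4)
E
```

```text
time: 5.0
tool_pos: [411.6, 286.9, 361.7]
eef_rot: [2.01, 2.413, 0.007]
contact_force: [0.3, 0.4, -3.0]
gripper_width: 7.2
t 5.00 tcp [411.6 286.9 361.7] F [ 0.3  0.4 -3. ] w 7.2 q [ 0.61  0.23 -0.13  1.21  0.    2.  ]
tool z [ 0.004  0.003 -1.   ] tool y yaw 0.1813
shift [-356.2   63.2   11.3]
twist deg -5.77
```

View pics/s4.png

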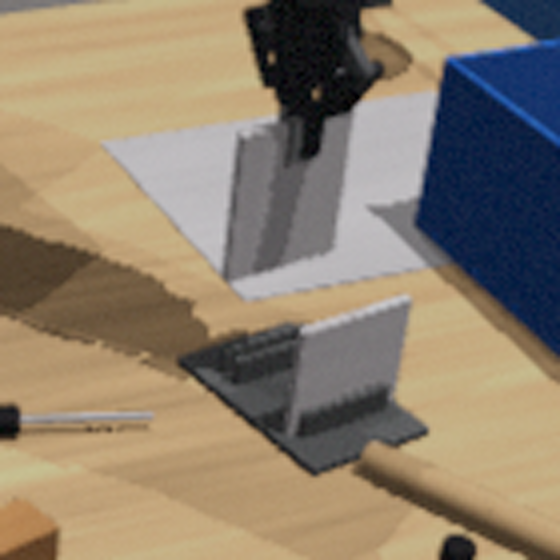

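```bash
python3 -m jog '{"translation":[[-40,7,0],[-80,14,0],[-120,21,0],[-160,28,0],[-200,35,0],[-240,43,0],[-280,50,0],[-318,56,0]],"twist":[-1,-2,-3,-4,-5,-5.8,-5.8,-5.8],"fingers":[0,0,0,0,0,0,0,0]}';python3 -m jog '{"translation":[[-20,4,0],[-38,7,0],[-38,7,0],[-38,7,0],[-38,7,0]],"twist":[0,0,0,0,0],"fingers":[0,0,0,0,0]}';  python3 - <<'E'
from h import *
plan([566.8,-43.7,262],0.282)
d=viewer.get_image("wrist"); save(d,"w5.png")
d=viewer.get_image("top"); save(d,"t5.png",(250,130,410,250),5)
E
```

```text
time: 5.85
tool_pos: [523.6, -18.0, 357.7]
eef_rot: [-1.886, -2.511, 0.001]
contact_force: [0.9, 0.8, -3.4]
gripper_width: 7.2
time: 6.35
tool_pos: [540.5, -49.9, 358.3]
eef_rot: [-1.885, -2.513, 0.0]
contact_force: [0.1, 0.1, -2.5]
gripper_width: 7.3
t 6.35 tcp [540.5 -49.9 358.3] F [ 0.1  0.1 -2.5] w 7.3 q [-0.09  0.31 -0.02  1.24  0.    1.2 ]
tool z [-0.  0. -1.] tool y yaw 0.2834
shift [-1.4 27.  96.3]
twist deg 0.08
```

View pics/w5.png

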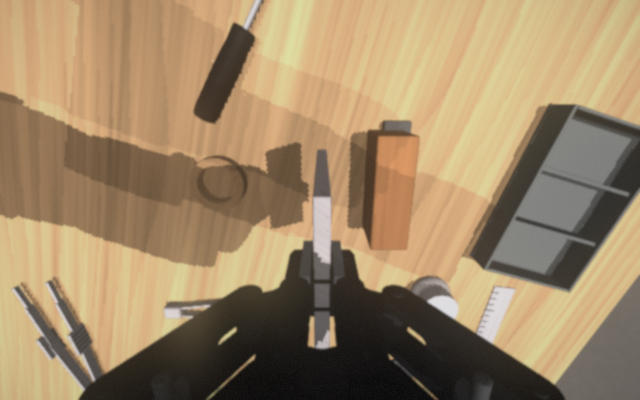

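View pics/t5.png

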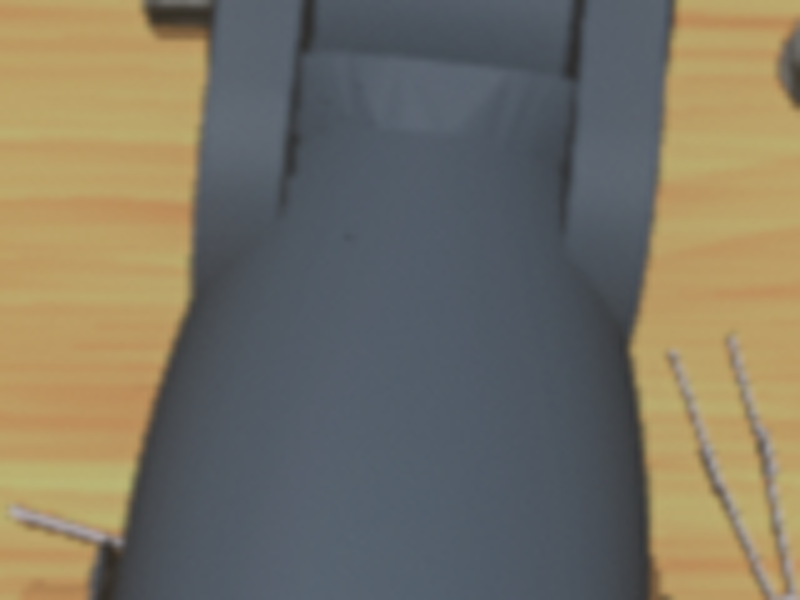

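Run:
```python
from h import *
d=viewer.get_image("wrist"); save(d,"w5b.png",(280,110,440,270),5)
```

```text
(no output)
```

View pics/w5b.png

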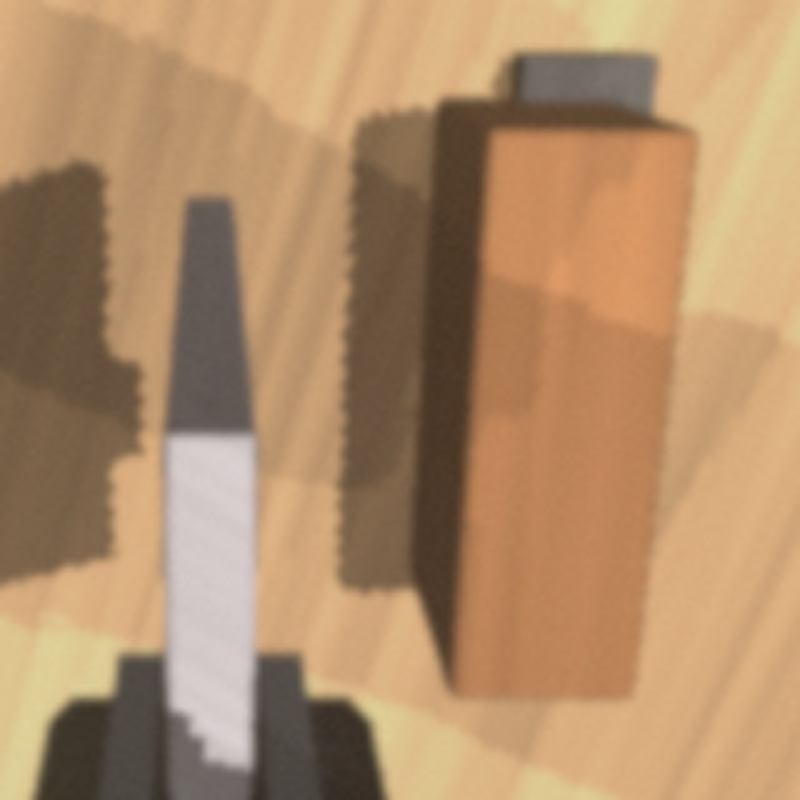

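Run:
```python
from h import *
d=viewer.get_image("wrist")
A=lambda p:(280+p[0]/5-.4,110+p[1]/5-.4)
P=[onz(d,A(p),65) for p in [(490,128),(695,132),(633,697),(452,695)]]
Q=[onz(d,A(p),0) for p in [(440,101),(416,572)]]
print(np.round(P,1)); c=np.mean(P,0); print("c",c.round(1), "len",np.linalg.norm(P[0]-P[3]),np.linalg.norm(P[1]-P[2]),"w",np.linalg.norm(P[0]-P[1]),np.linalg.norm(P[2]-P[3]))
for a,b in((P[0],P[3]),(P[1],P[2]),Q): v=a-b; print("yaw",np.arctan2(-v[0],v[1]))
print("Q",np.round(Q,1))
o=arm.get_obs()
g=[onz(d,A(p),216) for p in [(165,432),(254,432)]]; lo=[onz(d,A(p),96) for p in [(187,198),(232,198)]]
print("plate far corner top",np.round(g,1),"bottom",np.round(lo,1),np.linalg.norm(g[0]-g[1]),np.linalg.norm(lo[0]-lo[1]))
for yaw in (.282,):
  n=np.array([np.cos(yaw),np.sin(yaw),0])
  print("front edge n-dist",[(p@n).round(1) for p in (P[0],P[3],*Q)],"tcp n",o["tool_pos"]@n,"plate",[(p@n).round(1) for p in g+lo], "tang tcp",o["tool_pos"]@[-n[1],n[0],0],"block tang",(c@[-n[1],n[0],0]))
```

```text
[[574.5  17.2  65. ]
 [611.1  27.2  65. ]
 [644.3 -85.9  65. ]
 [607.3 -96.3  65. ]]
c [609.3 -34.4  65. ] len 118.12131999480353 117.86362128756485 w 37.93637108698056 38.450236851690434
yaw 0.2809972657919181
yaw 0.2853852920120705
yaw 0.2853811897979931
Q [[575.7  16.4   0. ]
 [608.9 -96.7   0. ]]
plate far corner top [[523.7  -6.4 216. ]
 [530.8  -4.3 216. ]] bottom [[523.5  -5.9  96. ]
 [530.6  -3.9  96. ]] 7.490050880077758 7.44722782769138
front edge n-dist [np.float64(556.6), np.float64(556.5), np.float64(557.6), np.float64(558.0)] tcp n 505.3541175780187 plate [np.float64(501.2), np.float64(508.7), np.float64(501.1), np.float64(508.6)] tang tcp -198.5637141885008 block tang -202.64569129340322
```

```bash
python3 -m jog '{"translation":[[0,12,0],[0,25.5,10],[0,25.5,35],[0,25.5,60],[0,25.5,80],[0,25.5,90],[0,25.5,90],[0,25.5,90]],"twist":[0,0,0,0,0,0,0,0],"fingers":[0,0,0,0,0,0,0,0]}';  python3 - <<'E'
from h import *
plan([566.8,-43.7,262],0.282)
d=viewer.get_image("scene"); save(d,"s6.png",(260,150,380,260),5)
E
```

```text
time: 7.35
tool_pos: [565.6, -43.5, 269.1]
eef_rot: [1.886, 2.512, 0.001]
contact_force: [1.4, 0.0, -3.3]
gripper_width: 7.0
t 7.35 tcp [565.6 -43.5 269.1] F [ 1.4  0.  -3.3] w 7.0 q [-0.08  0.41 -0.11  1.05  0.    1.21]
tool z [ 0.001 -0.    -1.   ] tool y yaw 0.2826
shift [-0.5  1.1  7.1]
twist deg 0.04
```

View pics/s6.png

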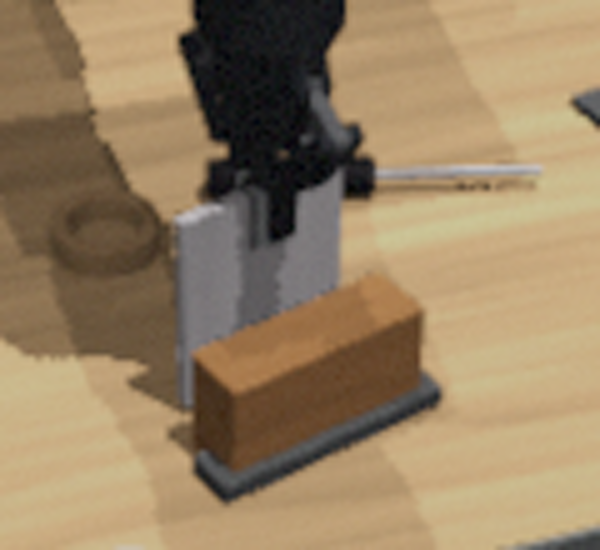

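```bash
python3 -m jog '{"translation":[[0,0,3],[0,0,5],[0,0,6],[0,0,6]],"twist":[0,0,0,0],"fingers":[0,0,0,0]}'; python3 -m jog '{"translation":[[0,0,0.5],[0,0,1],[0,0,1]],"twist":[0,0,0],"fingers":[0,0,0]}'; python3 -m jog '{"translation":[[0,0,0.5],[0,0,1],[0,0,1]],"twist":[0,0,0],"fingers":[0,0,0]}'
```

```text
time: 7.8
tool_pos: [565.2, -43.6, 262.5]
eef_rot: [-1.886, -2.512, 0.0]
contact_force: [0.3, 0.3, -3.0]
gripper_width: 7.1
time: 8.1
tool_pos: [565.4, -43.4, 262.2]
eef_rot: [1.886, 2.512, 0.001]
contact_force: [-3.4, 2.1, 6.8]
gripper_width: 7.1
time: 8.4
tool_pos: [565.5, -43.3, 262.1]
eef_rot: [1.885, 2.511, 0.003]
contact_force: [-6.1, 5.7, 19.3]
gripper_width: 7.1
```

```bash
python3 -m jog '{"translation":[[0,0,-1],[0,0,-1.5],[0,0,-1.5],[0,0,-1.5]],"twist":[0,0,0,0],"fingers":[0,0,0,0]}';python3 -m jog '{"translation":[[0,0,0],[0,0,0],[0,0,0],[0,0,0]],"twist":[0,0,0,0],"fingers":[0.12,0.2,0.25,0.3]}'
python3 - <<'E'
from h import *
plan([566.8,-43.7,262],0.282)
d=viewer.get_image("wrist"); save(d,"w7.png",(240,100,440,350),3)
d=viewer.get_image("scene"); save(d,"s7.png",(260,150,380,260),5)
E
```

```text
time: 8.8
tool_pos: [565.4, -43.5, 262.2]
eef_rot: [1.886, 2.512, 0.001]
contact_force: [-1.9, 3.2, 6.2]
gripper_width: 7.4
time: 9.2
tool_pos: [565.3, -43.6, 261.9]
eef_rot: [-1.887, -2.512, 0.0]
contact_force: [0.2, 0.1, 0.4]
gripper_width: 25.3
t 9.20 tcp [565.3 -43.6 261.9] F [0.2 0.1 0.4] w 25.3 q [-0.08  0.41 -0.12  1.03 -0.    1.21]
tool z [-0. -0. -1.] tool y yaw 0.2824
shift [-0.5  1.5 -0.1]
twist deg 0.03
```

View pics/w7.png

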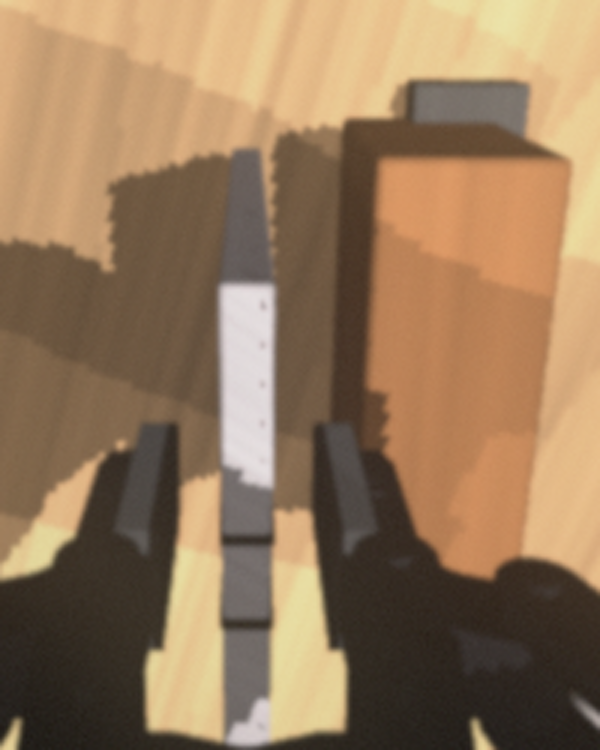

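View pics/s7.png

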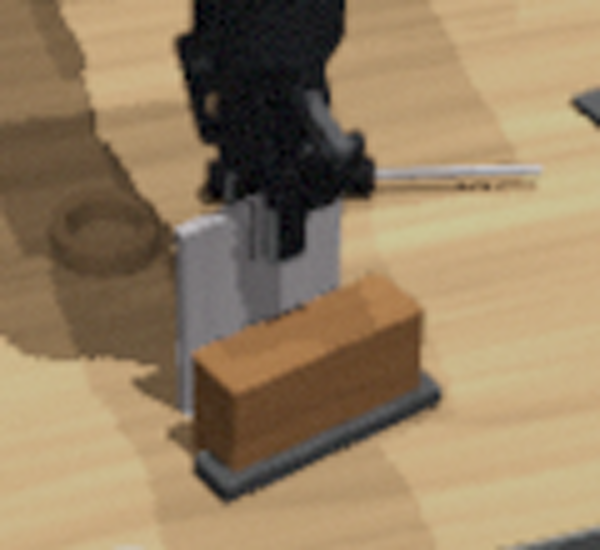

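```bash
python3 -m jog '{"translation":[[0,3,0],[0,6,0],[0,9,0],[0,12,0],[0,14,0],[0,16,0],[0,18,0],[0,20,0]],"twist":[0,0,0,0,0,0,0,0],"fingers":[0.3,0.3,0.3,0.3,0.3,0.3,0.3,0.3]}'; python3 -m jog '{"translation":[[0,2,0],[0,4,0],[0,6,0],[0,8,0],[0,10,0],[0,12,0],[0,14,0],[0,14,0]],"twist":[0,0,0,0,0,0,0,0],"fingers":[0.3,0.3,0.3,0.3,0.3,0.3,0.3,0.3]}'
python3 - <<'E'
from h import *
plan([566.8,-43.7,262],0.282)
d=viewer.get_image("wrist"); save(d,"w8.png",(240,100,440,350),3)
d=viewer.get_image("scene"); save(d,"s8.png",(260,150,380,260),5)
E
```

```text
time: 10.1
tool_pos: [584.6, -38.0, 262.0]
eef_rot: [-1.887, -2.512, -0.0]
contact_force: [0.6, 0.3, -0.2]
gripper_width: 25.8
time: 10.9
tool_pos: [598.2, -34.1, 262.0]
eef_rot: [1.886, 2.512, 0.0]
contact_force: [0.1, 0.7, 1.3]
gripper_width: 25.3
t 10.90 tcp [598.2 -34.1 262. ] F [0.1 0.7 1.3] w 25.3 q [-0.06  0.48 -0.03  1.07 -0.    1.23]
tool z [ 0. -0. -1.] tool y yaw 0.2826
shift [ -0.5 -32.8   0. ]
twist deg 0.03
```

View pics/w8.png

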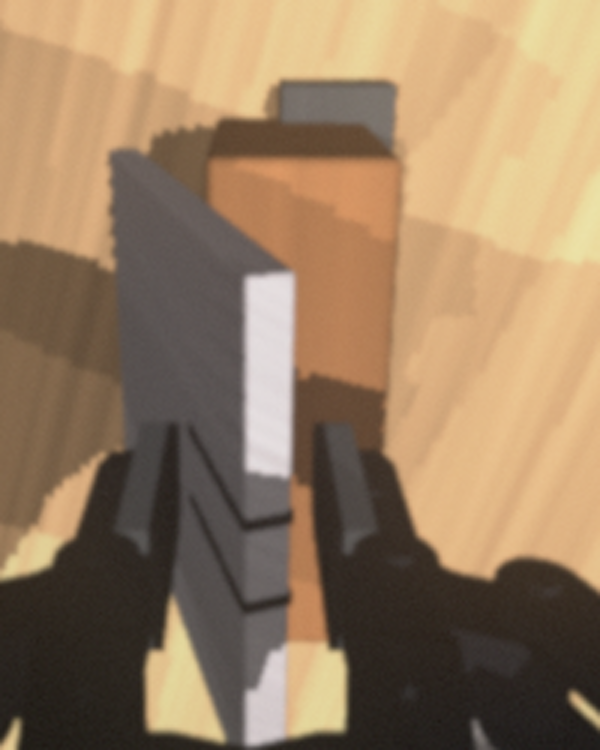

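View pics/s8.png

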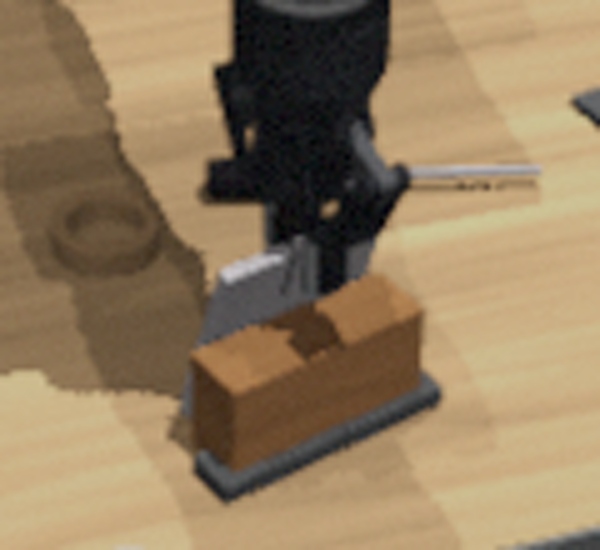

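```bash
python3 -m jog '{"translation":[[0,1,0],[0,2,0],[0,3,0],[0,4,0],[0,4,0]],"twist":[0,0,0,0,0],"fingers":[0.3,0.3,0.3,0.3,0.3]}';  python3 - <<'E'
from h import *
d=viewer.get_image("wrist"); save(d,"w9.png",(240,100,440,350),3)
E
```

```text
time: 11.5
tool_pos: [601.8, -33.0, 262.0]
eef_rot: [-1.887, -2.512, 0.0]
contact_force: [0.6, -0.5, 0.2]
gripper_width: 25.5
```

View pics/w9.png

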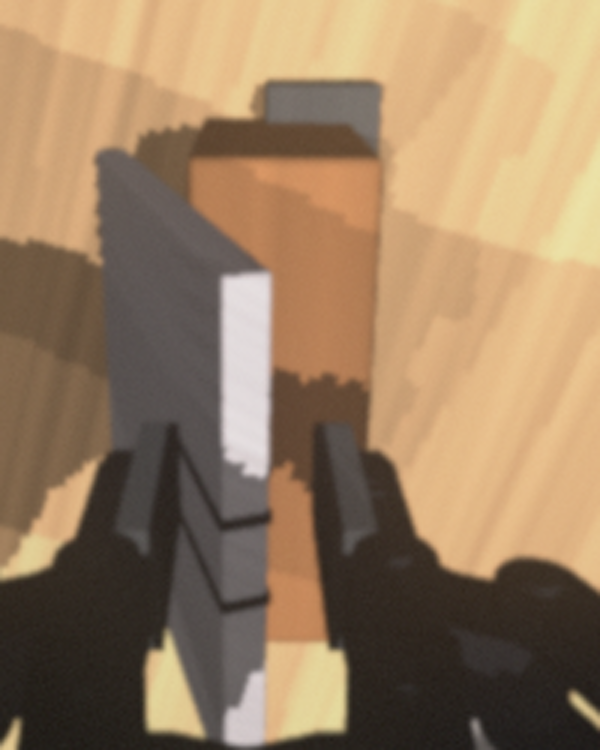

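```bash
python3 -m jog '{"translation":[[0,0,-10],[0,0,-20],[0,0,-35],[0,0,-60],[0,0,-100],[0,-30,-130],[0,-60,-130],[0,-60,-130]],"twist":[0,0,0,0,0,0,0,0],"fingers":[0.35,0.35,0.35,0.35,0.6,0.6,0.6,0.6]}';  python3 - <<'E'
from h import *
plan([488.4,-263,300],0.281+np.pi/2)
d=viewer.get_image("wrist"); save(d,"w10.png")
d=viewer.get_image("scene"); save(d,"s10.png",(260,150,380,260),5)
E
```

```text
time: 12.35
tool_pos: [541.9, -50.4, 394.5]
eef_rot: [1.886, 2.51, 0.002]
contact_force: [1.1, 0.0, 0.8]
gripper_width: 51.1
t 12.35 tcp [541.9 -50.4 394.5] F [1.1 0.  0.8] w 51.1 q [-0.09  0.31  0.06  1.32 -0.    1.2 ]
tool z [ 0.002 -0.    -1.   ] tool y yaw 0.2817
shift [-189.2 -110.7   94.4]
twist deg -89.96
```

View pics/w10.png

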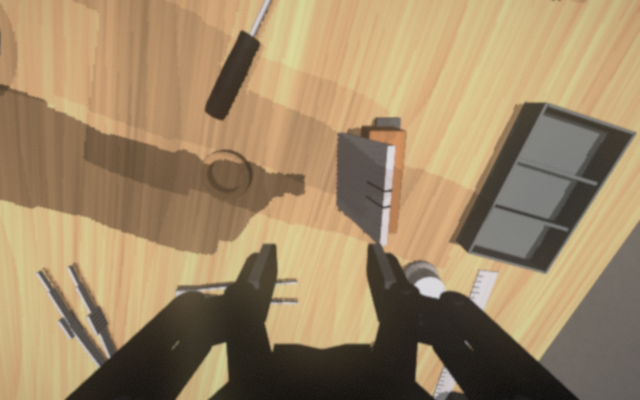

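View pics/s10.png

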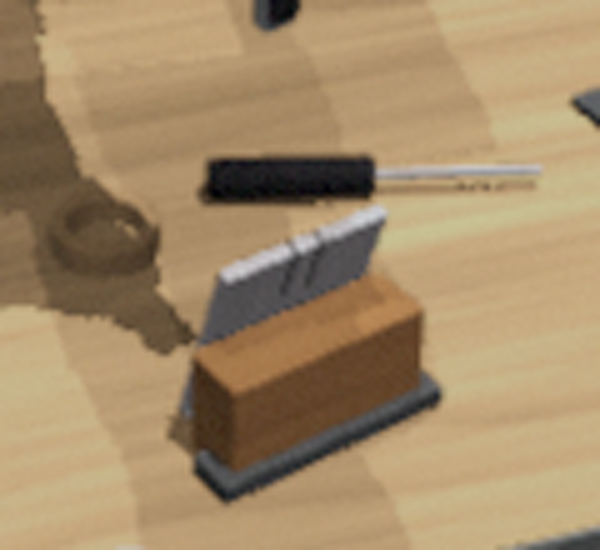

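Leaned well, lines at the top (wrist ≈ (380,195)). Measure the plate.

Run:
```python
from h import *
import pickle
d=viewer.get_image("wrist");s=viewer.get_image("scene");pickle.dump((d,s),open("d10.pkl","wb"))
save(d,"w10b.png",(325,110,425,260),5)
save(s,"s10b.png",(290,180,350,250),9)
```

```text
(no output)
```

View pics/w10b.png

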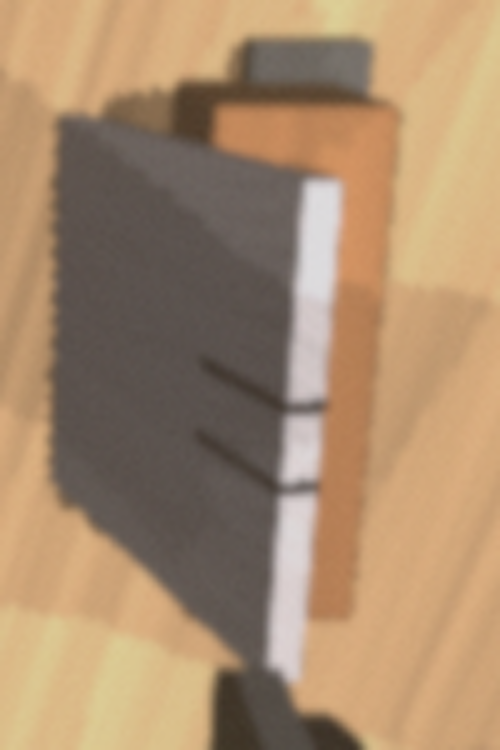

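View pics/s10b.png

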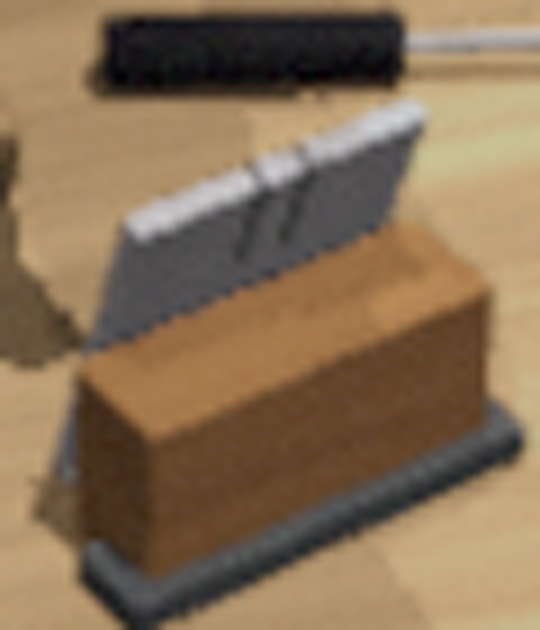

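```bash
cat > fit.py <<'E'
from h import *
import pickle
from scipy.optimize import least_squares
d,s=pickle.load(open("d10.pkl","rb"))
A=lambda p:(325+p[0]/5-.4,110+p[1]/5-.4)
S=lambda p:(290+p[0]/9-.44,180+p[1]/9-.44)
W=[((62,118),(-4,50,0)),((60,500),(-4,-50,0)),((303,178),(-4,50,120)),((343,180),(4,50,120)),((285,406),(-4,8,120)),((327,406),(4,8,120)),((279,492),(-4,-8,120)),((318,488),(4,-8,120)),((298,680),(4,-50,120)),((203,360),(-4,8,85)),((198,433),(-4,-8,85))]
Sc=[((262,177),(0,-8,120)),((303,155),(0,8,120)),((135,226),(0,-50,120)),((423,112),(0,50,120))]
def world(p,q):
    x,y,yaw,th=p; px,py,pz=q
    X=px*np.cos(th)+pz*np.sin(th); Z=4*np.sin(th)-px*np.sin(th)+pz*np.cos(th)
    return np.array([x+X*np.cos(yaw)-py*np.sin(yaw),y+X*np.sin(yaw)+py*np.cos(yaw),Z])
def run(ww,ws):
    def f(p):
        r=[]
        if ww: r+=[ww*(proj(d,world(p,q))-A(u)) for u,q in W]
        if ws: r+=[ws*(proj(s,world(p,q))-S(u)) for u,q in Sc]
        return np.concatenate(r)
    o=least_squares(f,[565,-47,.282,.33]); p=o.x
    print(p.round(3),"rms",np.sqrt(np.mean(o.fun**2)).round(2),"marks",world(p,(0,0,120)).round(1)); return p
if __name__=="__main__":
    run(1,0);run(1,1);run(0,1)
    p=run(1,1); n=np.array([np.cos(.283),np.sin(.283)]); print("d front",(n@[609.6,-34.5])-20-n@p[:2])
E
python3 fit.py
```

```text
[ 5.67539e+02 -4.57300e+01  2.89000e-01  3.02000e-01] rms 0.79 marks [601.7 -35.6 115.8]
[ 5.67337e+02 -4.58580e+01  2.89000e-01  3.04000e-01] rms 0.73 marks [601.8 -35.6 115.7]
[ 4.95091e+02 -4.58700e+01  2.58000e-01  7.40000e-01] rms 0.19 marks [573.3 -25.3  91.3]
[ 5.67337e+02 -4.58580e+01  2.89000e-01  3.04000e-01] rms 0.73 marks [601.8 -35.6 115.7]
d front 23.753569949559164
```

```bash
python3 -m jog '{"translation":[[-25,-15,0],[-50,-30,0],[-75,-45,0],[-100,-60,0],[-125,-75,0],[-150,-90,0],[-175,-105,0],[-189,-111,0]],"twist":[-8,-16,-24,-32,-40,-48,-56,-64],"fingers":[0.7,0.7,0.7,0.7,0.7,0.7,0.7,0.7]}';  python3 -m jog '{"translation":[[0,0,0],[0,0,0],[0,0,0],[0,0,0],[0,0,0]],"twist":[-8,-16,-24,-26,-26],"fingers":[0.7,0.7,0.7,0.7,0.7]}'
python3 - <<'E'
from h import *
plan([488.4,-263,300],0.281+np.pi/2)
d=viewer.get_image("wrist"); save(d,"w11.png")
d=viewer.get_image("top"); save(d,"t11.png")
E
```

```text
time: 13.35
tool_pos: [490.2, -264.0, 391.6]
eef_rot: [-0.261, -3.13, 0.0]
contact_force: [0.3, 0.3, -0.2]
gripper_width: 59.7
time: 13.85
tool_pos: [490.9, -262.2, 391.6]
eef_rot: [0.443, -3.11, -0.001]
contact_force: [-1.0, 0.4, 0.6]
gripper_width: 59.8
t 13.85 tcp [ 490.9 -262.2  391.6] F [-1.   0.4  0.6] w 59.8 q [-0.49  0.33  0.09  1.33  0.   -0.77]
tool z [-0.001  0.    -1.   ] tool y yaw 1.8541
shift [ 2.5 -0.1 91.6]
twist deg 0.13
```

View pics/w11.png

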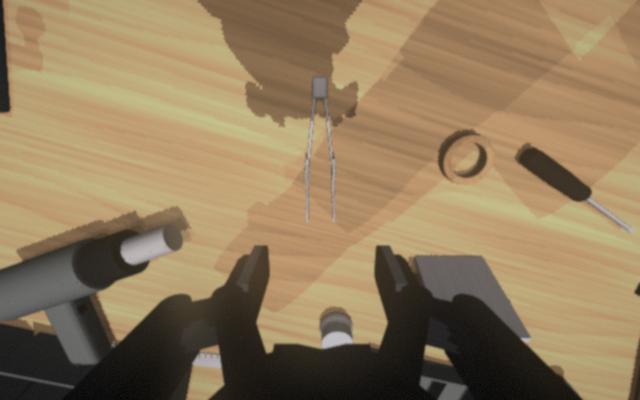

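View pics/t11.png

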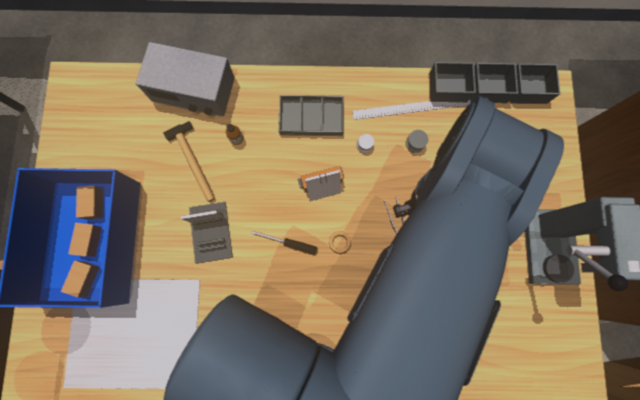

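Run:
```python
from h import *
d=viewer.get_image("wrist"); save(d,"w11b.png",(280,65,370,235),4)
```

```text
(no output)
```

View pics/w11b.png

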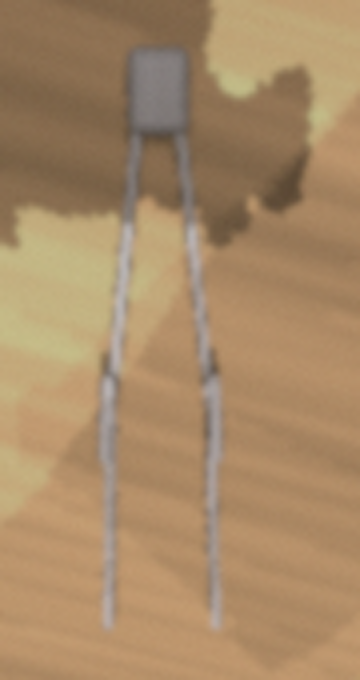

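Run:
```python
from h import *
d=viewer.get_image("wrist")
A=lambda p:(280+p[0]/4-.37,65+p[1]/4-.37)
g=lambda x,y,z:onz(d,A((x,y)),z)
tl,tr=g(216,627,8),g(108,628,8); b1,b2=g(159,50,18),g(160,133,18)
r=[g(x,y,18) for x,y in [(221,360),(104,352),(222,468),(103,465)]]
m=(tl+tr)/2; bc=(b1+b2)/2
print("tips",tl.round(1),tr.round(1),np.linalg.norm(tl-tr),"block",b1.round(1),b2.round(1),np.linalg.norm(b1-b2))
v=m-b1; print("len",np.hypot(*v[:2]),"yaw",np.arctan2(v[1],v[0]))
u=v[:2]/np.hypot(*v[:2]); print("origin via tips",m[:2]-75*u,"via block end",bc[:2]+97*u)
print("rests",np.round(r,1),"width",np.linalg.norm(r[0]-r[1]),np.linalg.norm(r[2]-r[3]),"c",np.mean(r,0).round(1))
```

```text
tips [ 554.1 -226.     8. ] [ 564.8 -261.6    8. ] 37.170408543237876 block [ 384.6 -295.    18. ] [ 405.8 -288.6   18. ] 22.094426544638026
len 182.18755316945555 yaw 0.28444263345384974
origin via tips [ 487.49628735 -264.88836621] via block end [ 488.29682386 -264.56425672]
rests [[ 463.9 -252.4   18. ]
 [ 471.5 -287.7   18. ]
 [ 496.8 -241.9   18. ]
 [ 506.4 -278.6   18. ]] width 36.10791790563451 37.873538367595515 c [ 484.6 -265.1   18. ]
```

```bash
python3 -m jog '{"translation":[[1.5,-0.6,25],[3.4,-1.2,60],[3.4,-1.2,100],[3.4,-1.2,140],[3.4,-1.2,165],[3.4,-1.2,180],[3.4,-1.2,190],[3.4,-1.2,190]],"twist":[0,0,0,0,0,0,0,0],"fingers":[0.65,0.65,0.65,0.65,0.65,0.65,0.65,0.65]}' 20;  python3 - <<'E'
from h import *
plan([488,-264.3,174],1.854)
d=viewer.get_image("wrist"); save(d,"w12.png")
d=viewer.get_image("scene"); save(d,"s12.png",(170,170,290,260),6)
E
```

```text
time: 14.85
tool_pos: [487.1, -264.1, 201.1]
eef_rot: [0.441, -3.109, -0.002]
contact_force: [-0.0, -0.4, 0.5]
gripper_width: 55.4
t 14.85 tcp [ 487.1 -264.1  201.1] F [-0.  -0.4  0.5] w 55.4 q [-0.5   0.45 -0.25  0.88  0.   -0.78]
tool z [-0.001  0.001 -1.   ] tool y yaw 1.8529
shift [-0.9 -0.5 27.1]
twist deg -0.06
```

View pics/w12.png

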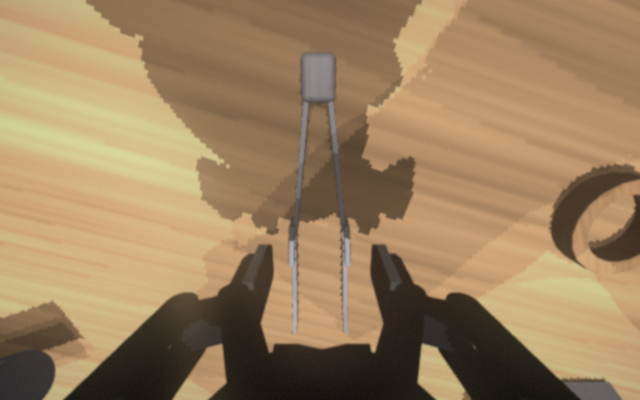

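View pics/s12.png

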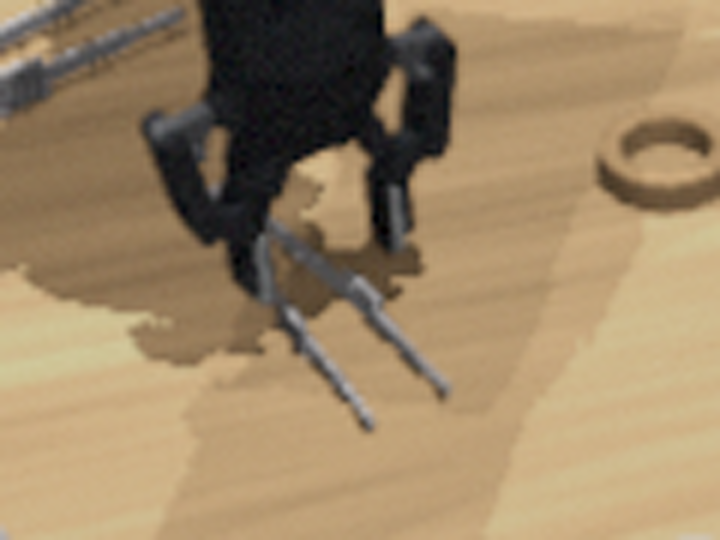

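```bash
python3 -m jog '{"translation":[[-0.9,-0.5,12],[-0.9,-0.5,20],[-0.9,-0.5,25],[-0.9,-0.5,26.5],[-0.9,-0.5,26.5],[-0.9,-0.5,26.5],[-0.9,-0.5,26.5],[-0.9,-0.5,26.5]],"twist":[0,0,0,0,0,0,0,0],"fingers":[0.65,0.65,0.65,0.65,0.55,0.5,0.47,0.47]}' 20;  python3 - <<'E'
from h import *
plan([488,-264.3,174],1.854)
d=viewer.get_image("wrist"); save(d,"w13.png",(220,180,420,380),4)
d=viewer.get_image("scene"); save(d,"s13.png",(170,170,290,260),6)
E
```

```text
time: 15.75
tool_pos: [488.4, -264.6, 175.8]
eef_rot: [-0.442, 3.11, -0.001]
contact_force: [-0.0, -0.1, 0.4]
gripper_width: 40.4
t 15.75 tcp [ 488.4 -264.6  175.8] F [-0.  -0.1  0.4] w 40.4 q [-0.5   0.47 -0.27  0.82 -0.   -0.78]
tool z [ 0. -0. -1.] tool y yaw 1.8532
shift [0.3 0.4 1.8]
twist deg -0.04
```

View pics/w13.png

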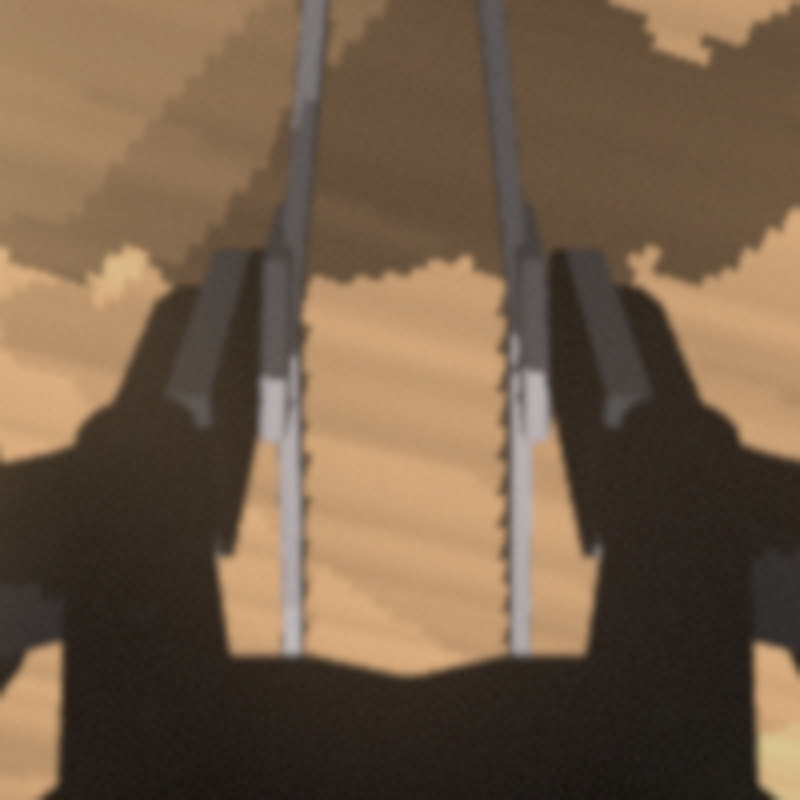

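View pics/s13.png

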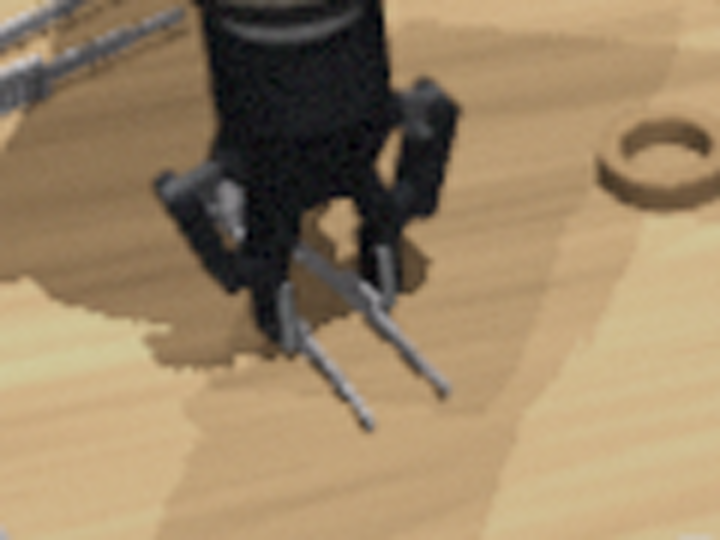

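```bash
python3 -m jog '{"translation":[[0,0,1],[0,0,1.8],[0,0,1.8],[0,0,1.8],[0,0,1.8],[0,0,1.8],[0,0,1.8],[0,0,1.8]],"twist":[0,0,0,0,0,0,0,0],"fingers":[0.46,0.44,0.42,0.4,0.38,0.36,0.34,0.33]}' 20; python3 -m jog '{"translation":[[0,0,0],[0,0,0],[0,0,0],[0,0,0]],"twist":[0,0,0,0],"fingers":[0.33,0.33,0.33,0.33]}';  python3 - <<'E'
from h import *
plan([488,-264.3,174],1.854)
d=viewer.get_image("wrist"); save(d,"w14.png",(220,180,420,380),4)
d=viewer.get_image("scene"); save(d,"s14.png",(170,170,290,260),6)
E
```

```text
time: 16.65
tool_pos: [488.7, -264.7, 174.4]
eef_rot: [-0.442, 3.109, -0.001]
contact_force: [-1.0, -0.2, 9.9]
gripper_width: 28.5
time: 17.05
tool_pos: [488.7, -264.7, 174.3]
eef_rot: [-0.442, 3.109, -0.001]
contact_force: [-1.1, -0.3, 10.1]
gripper_width: 28.4
t 17.05 tcp [ 488.7 -264.7  174.3] F [-1.1 -0.3 10.1] w 28.4 q [-0.5   0.48 -0.27  0.82 -0.   -0.78]
tool z [ 0.001 -0.001 -1.   ] tool y yaw 1.8533
shift [0.5 0.6 0.3]
twist deg -0.04
```

View pics/w14.png

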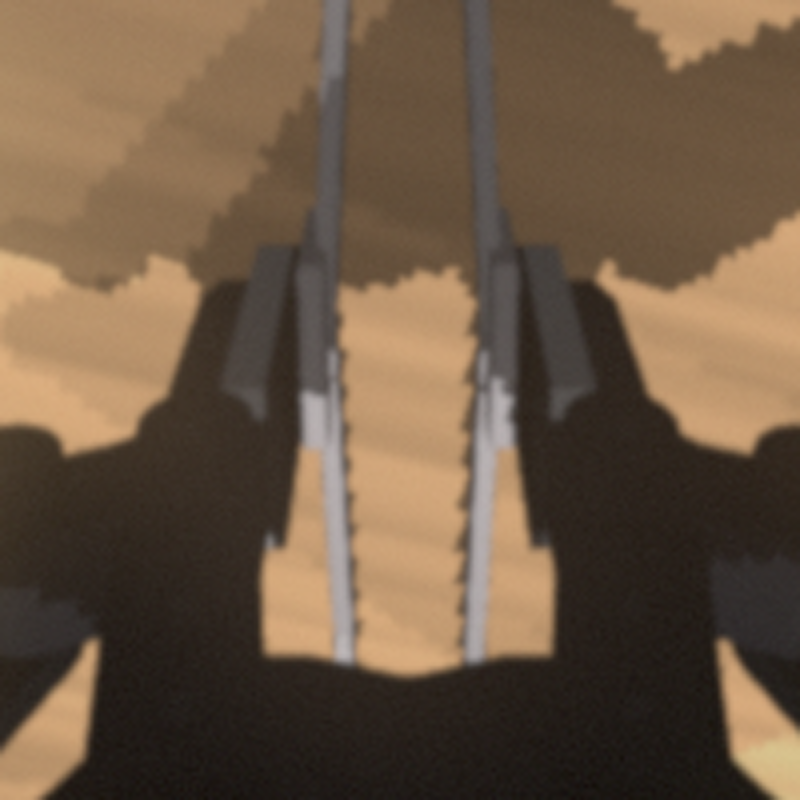

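View pics/s14.png

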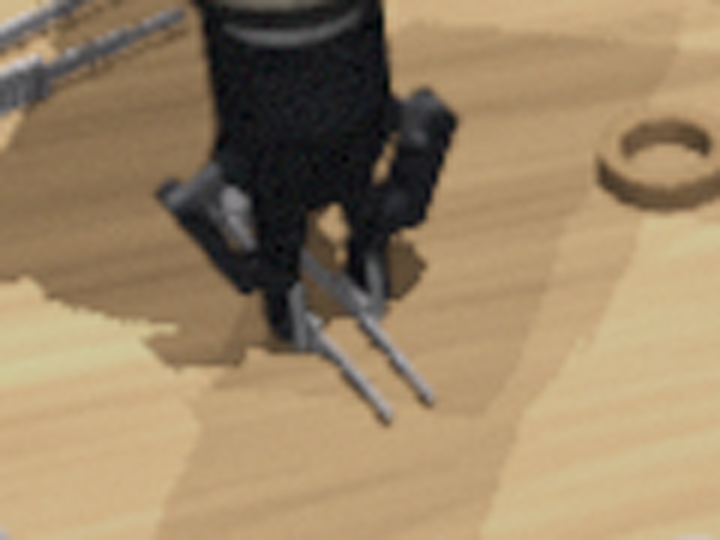

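```bash
python3 -m jog '{"translation":[[0,0,-1],[0,0,-2],[0,0,-4],[0,0,-6],[0,0,-9],[0,0,-12],[0,0,-12],[0,0,-12]],"twist":[0,0,0,0,0,0,0,0],"fingers":[0.327,0.325,0.325,0.325,0.325,0.325,0.325,0.325]}' 20;  python3 - <<'E'
from h import *
plan([488,-264.3,174],1.854)
d=viewer.get_image("wrist"); save(d,"w15.png")
d=viewer.get_image("scene"); save(d,"s15.png",(170,170,290,260),6)
E
```

```text
time: 17.95
tool_pos: [488.4, -264.5, 185.8]
eef_rot: [-0.442, 3.11, -0.0]
contact_force: [0.3, 0.2, -1.0]
gripper_width: 27.7
t 17.95 tcp [ 488.4 -264.5  185.8] F [ 0.3  0.2 -1. ] w 27.7 q [-0.5   0.46 -0.26  0.85  0.   -0.78]
tool z [ 0. -0. -1.] tool y yaw 1.8533
shift [ 0.3  0.3 11.8]
twist deg -0.04
```

View pics/w15.png

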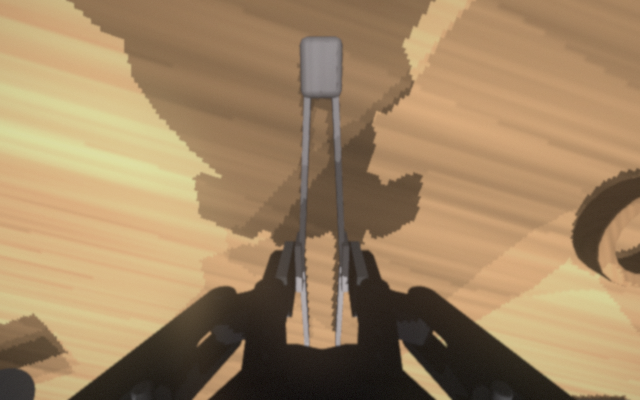

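View pics/s15.png

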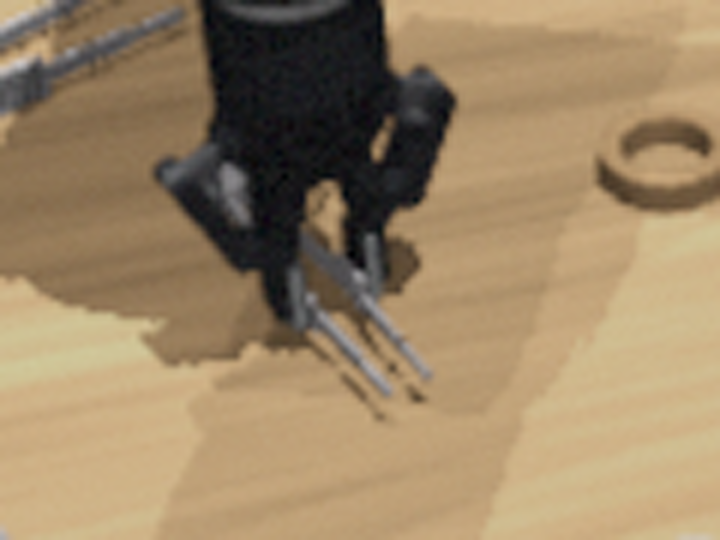

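Run:
```python
from h import *
d=viewer.get_image("wrist");s=viewer.get_image("scene")
save(d,"w15b.png",(280,20,370,120),6)
save(s,"s15b.png",(200,190,260,240),10)
o=np.array([488,-264.3]); u=np.array([np.cos(.283),np.sin(.283)]); v=np.array([-u[1],u[0]])
for dz in (9,11.5,14):
  for zz in (16,18):
    print(dz,zz,[proj(d,[*(o+x*u+y*v),dz+zz]).round(1) for x in(-109,-85) for y in (-9,9)])
  print("tips scene",[proj(s,[*(o+75*u+y*v),dz+8]).round(1) for y in (-8,8)])
```

```text
9 16 [array([299.3,  37.2]), array([343.3,  37.2]), array([300.8,  99.4]), array([341.9,  99.4])]
9 18 [array([299. ,  36.1]), array([343.7,  36.1]), array([300.4,  99.4]), array([342.3,  99.3])]
tips scene [array([235.7, 235.8]), array([241.2, 233.4])]
11.5 16 [array([298.9,  35.8]), array([343.8,  35.8]), array([300.3,  99.3]), array([342.3,  99.3])]
11.5 18 [array([298.5,  34.7]), array([344.2,  34.7]), array([300. ,  99.3]), array([342.7,  99.3])]
tips scene [array([235.6, 235. ]), array([241.2, 232.7])]
14 16 [array([298.4,  34.4]), array([344.3,  34.4]), array([299.9,  99.3]), array([342.8,  99.3])]
14 18 [array([298. ,  33.2]), array([344.7,  33.2]), array([299.6,  99.2]), array([343.1,  99.2])]
tips scene [array([235.5, 234.3]), array([241.1, 231.9])]
```

View pics/w15b.png

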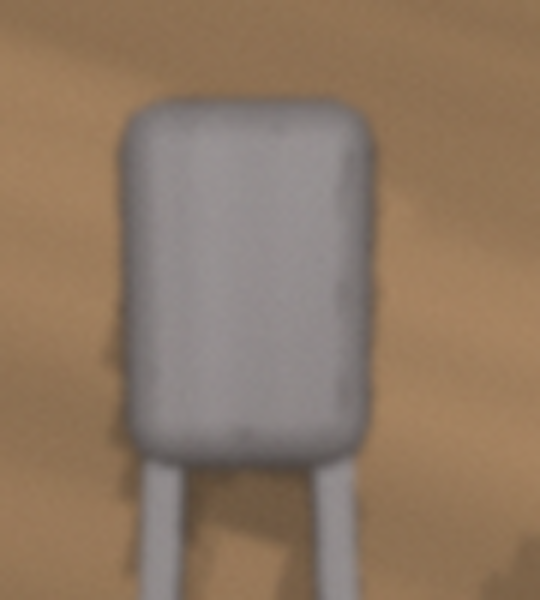

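View pics/s15b.png

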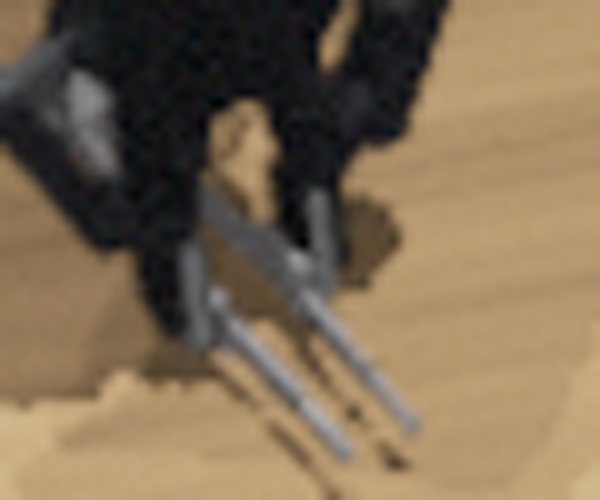

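```bash
python3 -m jog '{"translation":[[0,0,-10],[0,0,-25],[0,0,-45],[0,0,-65],[0,0,-85],[0,0,-105],[0,0,-120],[0,0,-130]],"twist":[0,0,0,0,0,0,0,0],"fingers":[0.325,0.325,0.325,0.325,0.325,0.325,0.325,0.325]}' 20;  python3 - <<'E'
from h import *
plan([472,-74,315],1.8568)
E
```

```text
time: 18.95
tool_pos: [488.4, -264.6, 317.6]
eef_rot: [-0.442, 3.109, -0.002]
contact_force: [-0.6, -0.4, -1.3]
gripper_width: 28.0
t 18.95 tcp [ 488.4 -264.6  317.6] F [-0.6 -0.4 -1.3] w 28.0 q [-0.5   0.36 -0.06  1.15 -0.   -0.78]
tool z [ 0.001 -0.001 -1.   ] tool y yaw 1.8533
shift [-37.3 187.6   2.4]
twist deg -0.20
```

```bash
python3 -m jog '{"translation":[[-2,12,0],[-5,30,0],[-10,53,0],[-15,76,0],[-20,99,0],[-25,122,0],[-30,145,0],[-34,166,0]],"twist":[0,0,0,0,0,-0.1,-0.2,-0.2],"fingers":[0.325,0.325,0.325,0.325,0.325,0.325,0.325,0.325]}'; python3 -m jog '{"translation":[[-2,12,0],[-3.3,19,0],[-3.3,21.6,0],[-3.3,21.6,0],[-3.3,21.6,0]],"twist":[0,0,0,0,0],"fingers":[0.325,0.325,0.325,0.325,0.325]}';  python3 - <<'E'
from h import *
plan([518.9,-60.2,285],1.8568)
for c in ("scene","top","wrist"):
    d=viewer.get_image(c); save(d,c+"16.png")
E
```

```text
time: 19.75
tool_pos: [473.6, -93.3, 314.8]
eef_rot: [0.449, -3.108, -0.001]
contact_force: [-0.5, -0.1, -0.7]
gripper_width: 27.7
time: 20.25
tool_pos: [471.8, -74.4, 315.6]
eef_rot: [0.447, -3.11, 0.0]
contact_force: [-1.0, 0.6, -1.1]
gripper_width: 28.1
t 20.25 tcp [471.8 -74.4 315.6] F [-1.   0.6 -1.1] w 28.1 q [-0.16  0.2  -0.27  1.09 -0.   -0.44]
tool z [-0. -0. -1.] tool y yaw 1.8561
shift [-49.2   0.4  30.6]
twist deg -0.04
```

View pics/scene16.png

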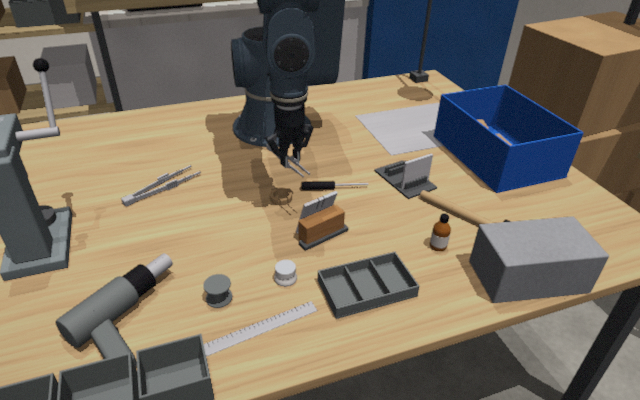

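View pics/top16.png

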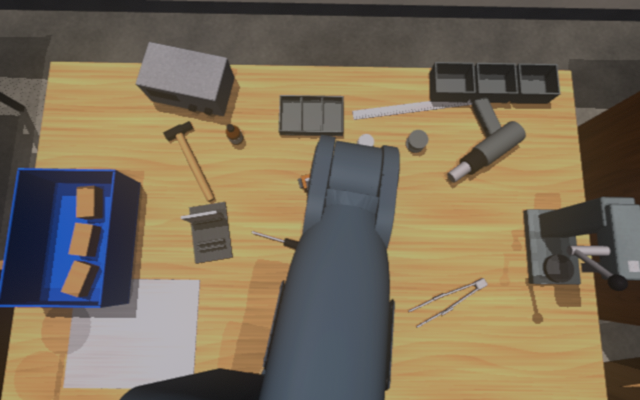

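View pics/wrist16.png

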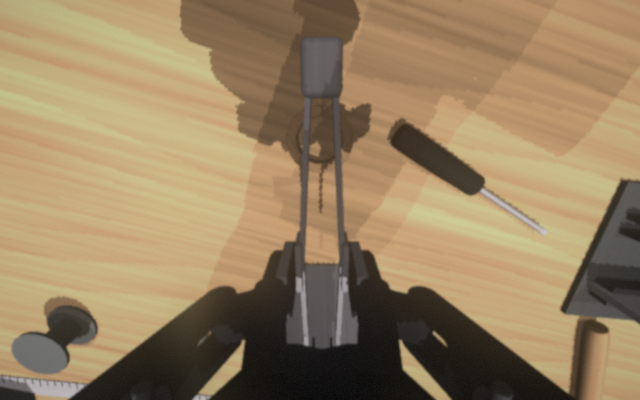

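```bash
python3 -m jog '{"translation":[[-5,0,3],[-15,0.2,8],[-25,0.4,13],[-35,0.4,15],[-42,0.4,15],[-47,0.4,15],[-49,0.4,15],[-49,0.4,15]],"twist":[0,0,0,0,0,0,0,0],"fingers":[0.325,0.325,0.325,0.325,0.325,0.325,0.325,0.325]}';  python3 - <<'E'
from h import *
plan([518.9,-60.2,285],1.8568)
d=viewer.get_image("scene"); save(d,"s17.png",(270,160,370,250),8)
o=arm.get_obs(); u=np.array([np.cos(.286),np.sin(.286)]); v=np.array([-u[1],u[0]])
t=o["tool_pos"][:2]+74.4*u; z=o["tool_pos"][2]-166.3
C=lambda p:((p-[270,160]+.44)*8).round(0)
print("tip pred",t,z,[C(proj(d,[*(t+y*v),z])) for y in (-8,8)])
m=np.array([601.8,-35.6]); print("marks pred",[C(proj(d,[*(m+y*v),115.7])) for y in (-8,8)])
E
```

```text
time: 21.2
tool_pos: [518.8, -59.7, 300.8]
eef_rot: [-0.448, 3.109, -0.0]
contact_force: [0.6, -0.4, -0.5]
gripper_width: 27.6
t 21.20 tcp [518.8 -59.7 300.8] F [ 0.6 -0.4 -0.5] w 27.6 q [-0.11  0.3  -0.19  1.08  0.   -0.4 ]
tool z [ 0. -0. -1.] tool y yaw 1.8570
shift [ 0.1 -0.5 15.8]
twist deg 0.01
tip pred [590.01401754 -38.76266175] 134.51525179828508 [array([371., 244.]), array([412., 227.])]
marks pred [array([392., 313.]), array([433., 295.])]
```

View pics/s17.png

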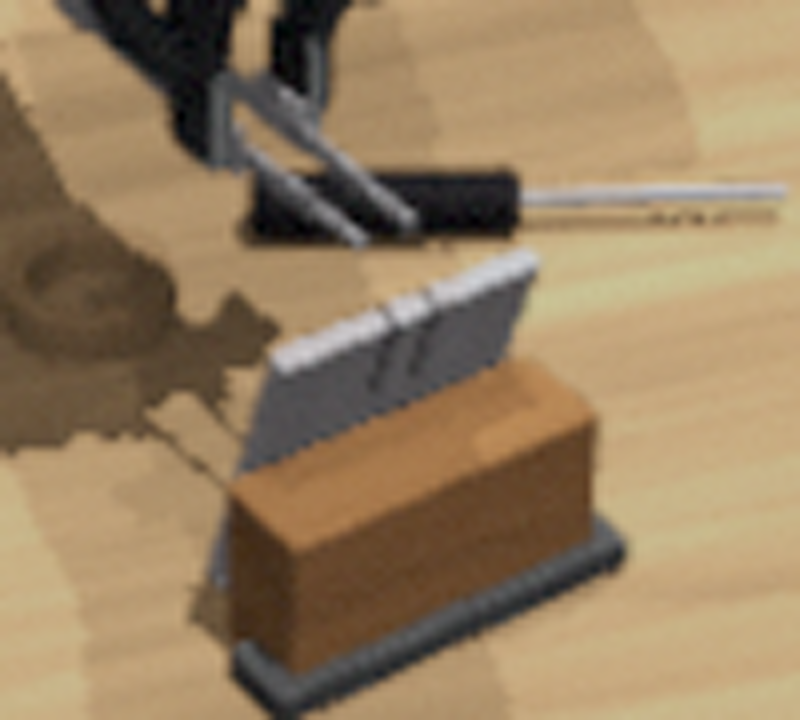

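Run:
```python
from h import *
ims=[viewer.get_image("scene") for _ in range(4)]
d=ims[0]; d["image"]=np.mean([i["image"] for i in ims],0).astype(np.uint8)
save(d,"s18.png",(295,175,345,210),16)
u=np.array([np.cos(.286),np.sin(.286)]); v=np.array([-u[1],u[0]])
b=np.array([590,-38.8,134.5]); p0=proj(d,b)
for n,e in (("u",[*u,0]),("v",[*v,0]),("z",[0,0,1])): print(n,(proj(d,b+10*np.array(e))-p0)*16/10,"crop px per mm")
C=lambda p:((p-[295,175]+.47)*16).round(0)
print("tipmid",C(p0),[C(proj(d,[*(b[:2]+y*v),134.5])) for y in (-8,8)]); m=np.array([601.8,-35.6]); print("marks pred",[C(proj(d,[*(m+y*v),115.7])) for y in (-50,-8,8,50)])
r=viewer.recognise("scene","tip_left"),viewer.recognise("scene","tip_right"),viewer.recognise("scene","marks")
for q in r: print([(C(np.array(k["position"])),k["confidence"]) for k in q][:3])
```

```text
u [3.82760938 3.09831951] crop px per mm
v [ 5.17243556 -2.133448  ] crop px per mm
z [ 0.11754446 -5.26027512] crop px per mm
tipmid [383. 232.] [array([341., 249.]), array([424., 215.])]
marks pred [array([162., 480.]), array([384., 386.]), array([467., 351.]), array([679., 261.])]
[(array([-2229.,   121.]), 0.78), (array([214.,  40.]), 0.67)]
[(array([-2023.,   198.]), 0.58), (array([179.,  28.]), 0.54), (array([110., 115.]), 0.41)]
[(array([366., 456.]), 0.58)]
```

View pics/s18.png

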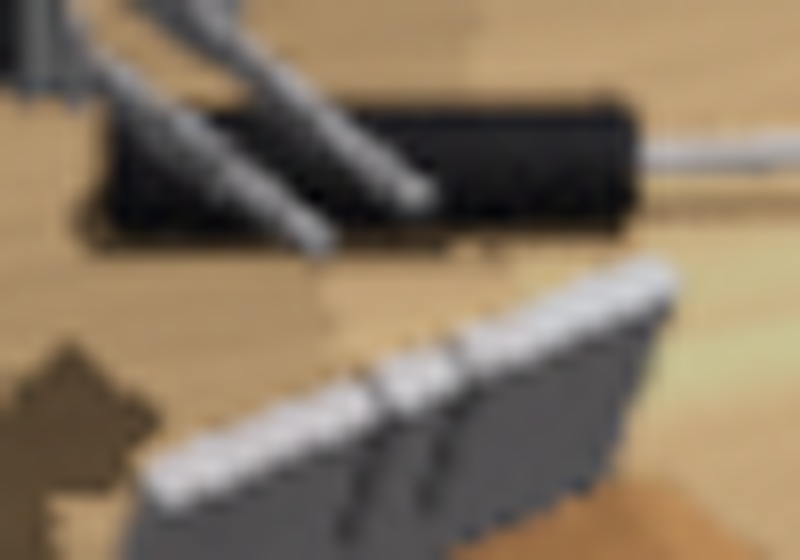

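Run:
```python
from h import *
d=viewer.get_image("wrist"); ob=arm.get_obs()
f,K,Rc,tc=cam(d); Rt=Ro.from_rotvec(ob["eef_rot"]).as_matrix(); pt=ob["tool_pos"]
# X_cam = Rc(Rt x_tool+pt)+tc
Rct=Rc@Rt; tct=Rc@pt+tc
def pj(x): p=K@(Rct@np.array(x,float)+tct); return (p[:2]/p[2]).round(1)
a=cv2.imread("pics/w12.png"); b=d["image"][:,:,::-1]
for n,im in(("w12",a),("now",b)):
    g=cv2.cvtColor(np.ascontiguousarray(im),cv2.COLOR_BGR2GRAY).astype(float)
    hsv=cv2.cvtColor(np.ascontiguousarray(im),cv2.COLOR_BGR2HSV)
    mk=(hsv[:,:,1]<60).astype(np.uint8); mk[:,:285]=0;mk[:,355:]=0;mk[125:]=0
    rows=np.where(mk[:, 310:330].sum(1)>12)[0]; r0,r1=rows.min(),rows.max()
    cc=[np.where(mk[r])[0] for r in range(r0+8,r1-8)]
    wtop=[ (c.min(),c.max()) for c in cc]
    print(n,r0,r1,"left/right upper",np.mean(wtop[:8],0),"lower",np.mean(wtop[-8:],0))
cv2.imwrite("pics/cmp.png",cv2.resize(np.hstack([a[20:120,270:370],b[20:120,270:370]]),None,fx=4,fy=4))
print("w12 pred",[[pj((x,y,201.1-z)) for x in (109,85) for y in(-9,9)] for z in (16,)])
for drop in (0,3,6): print("now",drop,[pj((x,y,174.3-16+drop)) for x in (109,85) for y in(-9,9)])
```

```text
w12 53 101 left/right upper [301. 334.] lower [302. 334.]
now 37 97 left/right upper [301. 341.] lower [301.75 341.  ]
w12 pred [[array([302.7,  48.6]), array([339.3,  48.6]), array([303.7, 100.2]), array([338.3, 100.2])]]
now 0 [array([298.5,  36.5]), array([343.3,  36.5]), array([300. ,  99.8]), array([341.9,  99.8])]
now 3 [array([299.1,  38.1]), array([342.8,  38.1]), array([300.5,  99.9]), array([341.4,  99.9])]
now 6 [array([299.6,  39.6]), array([342.3,  39.7]), array([300.9,  99.9]), array([340.9,  99.9])]
```

View pics/cmp.png

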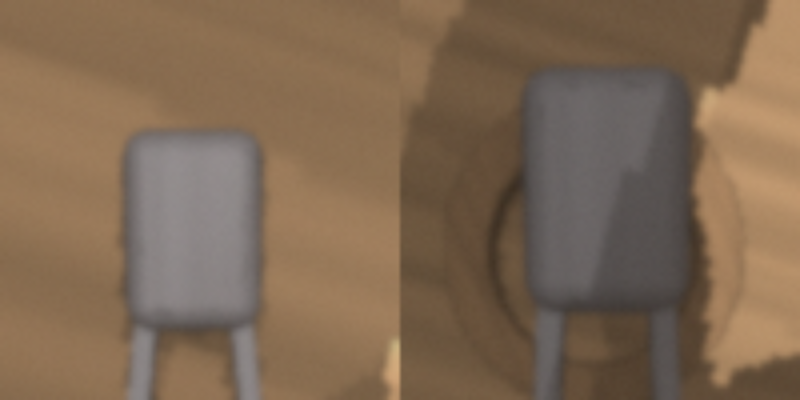

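```bash
python3 -m jog '{"translation":[[0,-0.3,3],[0,-0.5,6],[0,-0.5,9],[0,-0.5,12],[0,-0.5,14],[0,-0.5,15],[0,-0.5,15],[0,-0.5,15]],"twist":[0,0,0,0,0,0,0,0],"fingers":[0.326,0.327,0.327,0.327,0.327,0.327,0.327,0.327]}';  python3 - <<'E'
from h import *
plan([518.9,-60.2,285],1.8568)
ims=[viewer.get_image("scene") for _ in range(4)]
d=ims[0]; d["image"]=np.mean([i["image"] for i in ims],0).astype(np.uint8)
save(d,"s19.png",(295,175,345,210),16)
o=arm.get_obs(); u=np.array([np.cos(.286),np.sin(.286)]); v=np.array([-u[1],u[0]])
t=o["tool_pos"][:2]+74.4*u; z=o["tool_pos"][2]-166.3; C=lambda p:((p-[295,175]+.47)*16).round(0)
print("tip",t,z,[C(proj(d,[*(t+y*v),z])) for y in (-8,8)])
w=viewer.get_image("wrist"); save(w,"w19.png")
E
```

```text
time: 22.45
tool_pos: [518.8, -60.2, 285.8]
eef_rot: [-0.448, 3.109, -0.0]
contact_force: [0.0, 0.4, -1.4]
gripper_width: 27.8
t 22.45 tcp [518.8 -60.2 285.8] F [ 0.   0.4 -1.4] w 27.8 q [-0.12  0.31 -0.21  1.05  0.   -0.4 ]
tool z [ 0.  0. -1.] tool y yaw 1.8568
shift [-0.1 -0.   0.8]
twist deg 0.00
tip [590.22392958 -39.2339405 ] 119.53664373121308 [array([338., 328.]), array([420., 294.])]
```

View pics/s19.png

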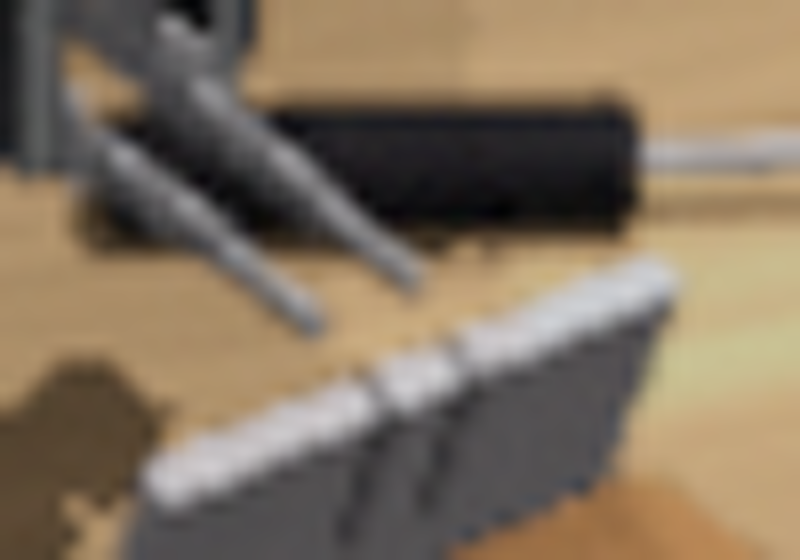

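View pics/w19.png

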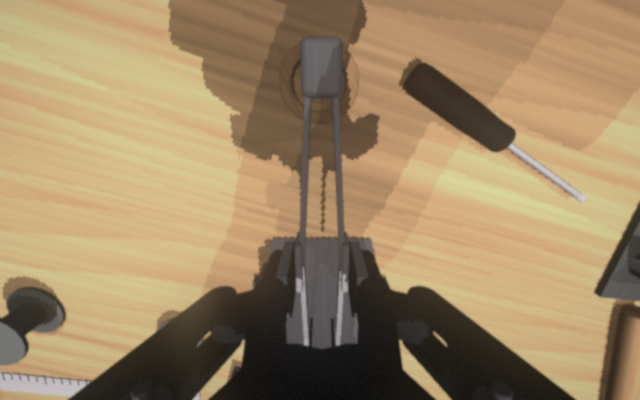

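Run:
```python
from h import *
w=viewer.get_image("wrist"); save(w,"w20.png",(280,270,365,355),9)
u=np.array([np.cos(.286),np.sin(.286)]); v=np.array([-u[1],u[0]]); m=np.array([601.8,-35.6,115.7])
C=lambda p:((p-[280,270]+.44)*9).round(0)
th=.304
for pz in (85,105,120):
    for y in(-8,8):
        X=-4*np.cos(th)+(pz-120)*np.sin(th); Z=4*np.sin(th)+(pz-120)*np.cos(th)
        print(pz,y,C(proj(w,[*(m[:2]+X*u+y*v),m[2]+Z])))
t=np.array([590.2,-39.2])
print("tip pts",[C(proj(w,[*(t+y*v),119.5])) for y in(-8,8)])
```

```text
85 -8 [282. 445.]
85 8 [471. 445.]
105 -8 [274. 686.]
105 8 [479. 687.]
120 -8 [267. 895.]
120 8 [485. 895.]
tip pts [array([262., 841.]), array([486., 841.])]
```

View pics/w20.png

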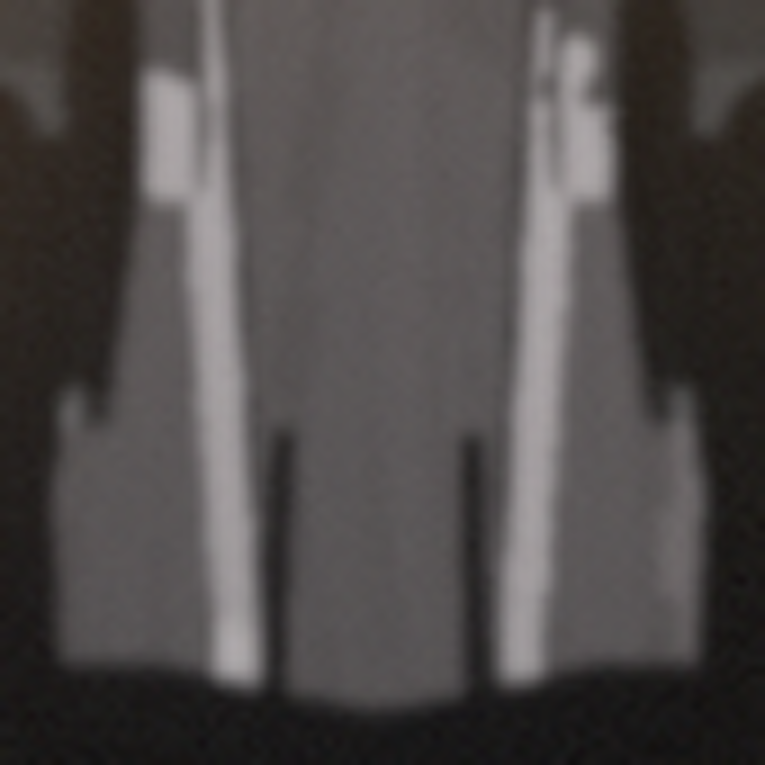

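```bash
python3 -m jog '{"translation":[[0,0,0],[0,0,0],[0,0,0],[0,0,0],[0,0,0]],"twist":[0,0,0,0,0],"fingers":[0.33,0.33,0.33,0.33,0.33]}';  python3 - <<'E'
from h import *
W=[];I=[]
for _ in range(8): I.append(viewer.get_image("wrist")); W.append(arm.get_obs()["gripper_width"])
print(np.mean(W),np.std(W),arm.get_obs()["time"])
d=I[0]; d["image"]=np.mean([i["image"] for i in I],0).astype(np.uint8); save(d,"w21.png",(280,270,365,355),9)
g=d["image"].mean(2)
for r in range(300,344,4):
    row=g[r,295:355]; up=cv2.resize(row.reshape(1,-1).astype(np.float32),(600,1),interpolation=cv2.INTER_LINEAR)[0]
    th=(np.median(row)+row.max())/2; idx=np.where(up>th)[0]/10+295-.45
    c=idx.mean(); L=idx[idx<321];R=idx[idx>322]
    if len(L) and len(R): print(r,"L %.2f-%.2f R %.2f-%.2f inner %.2f"%(L.min(),L.max(),R.min(),R.max(),R.min()-L.max()))
print([proj(d,[*(np.array([590.2,-39.2])+y*np.array([-np.sin(.286),np.cos(.286)])),121.5]) for y in(-8,8)])
E
```

```text
time: 23.25
tool_pos: [518.8, -60.2, 285.7]
eef_rot: [0.448, -3.109, -0.0]
contact_force: [0.4, 0.5, -0.7]
gripper_width: 28.2
28.16566253269432 0.21205596516079772 23.65
300 L 300.55-305.35 R 338.25-342.75 inner 32.90
304 L 300.55-305.35 R 337.65-342.65 inner 32.30
308 L 300.95-305.55 R 337.65-342.45 inner 32.10
312 L 301.45-305.85 R 337.55-342.15 inner 31.70
316 L 301.55-306.35 R 337.35-341.75 inner 31.00
320 L 301.55-306.35 R 336.75-341.65 inner 30.40
324 L 302.05-306.45 R 336.75-341.35 inner 30.30
328 L 302.45-306.75 R 336.65-341.15 inner 29.90
332 L 302.55-307.35 R 336.15-340.75 inner 28.80
336 L 303.05-307.35 R 335.65-340.55 inner 28.30
340 L 303.15-307.45 R 335.85-339.95 inner 28.40
[array([308.4651373 , 365.98910401]), array([333.66240776, 365.99652689])]
```

```bash
python3 -m jog '{"translation":[[0,0,0.5],[0,0,1],[0,0,1],[0,0,1],[0,0,1]],"twist":[0,0,0,0,0],"fingers":[0.33,0.33,0.33,0.33,0.33]}';  python3 - <<'E'
from h import *
d=viewer.get_image("scene"); save(d,"s22.png"); o=arm.get_obs(); print(o["time"],o["tool_pos"].round(1),o["gripper_width"],o["qd"].round(4))
E
```

```text
time: 24.15
tool_pos: [518.8, -60.2, 284.7]
eef_rot: [0.448, -3.11, -0.0]
contact_force: [0.1, 0.1, -1.2]
gripper_width: 27.7
24.2 [518.8 -60.2 284.7] 27.95693105819929 [ 0.0013  0.0014  0.0026 -0.0004 -0.0016 -0.0001]
```

View pics/s22.png

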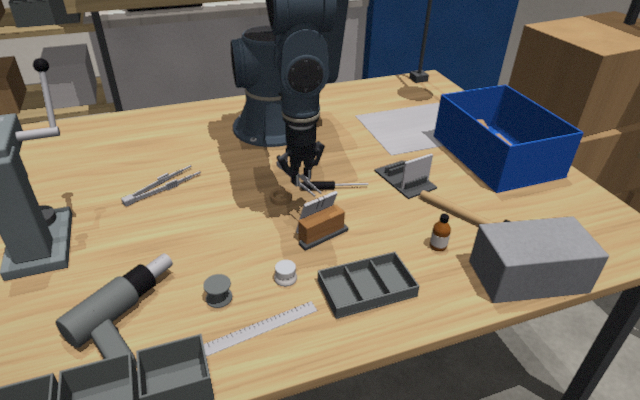

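The picture shows the tips at the plate's lines (about (315,192)). The plate is still leaning, and everything else is where it was.

Run:
```python
from bench import arm
print(arm.sign_off())
```

```text
the job is handed in; nothing more can be done
None
```

The job was finished and handed in at about 24 s of the 58 s allowed; the hand-in reports no verdict.

**Plate:** I lifted the lined plate out of the near slot and set it on its lower edge about 24 mm in front of the wooden block. I tipped it back until it rested on the block, then let go. It leans about 0.30 rad with the lines at the top.

**Tweezers:** I picked up the smaller tweezers by the finger rests and closed them with the gripper's travel limited. I then brought the tips to the lines.

**Last checks:**
- **Gap:** the gripper opening averaged 28.2 mm, readings varying by about 0.2 mm, which puts the gap at about 16.3 mm. The wrist picture gave about 15.8 mm.
- **Sideways:** the tips are centred on the two lines to about 0.2 mm in the wrist picture.
- **Distance:** the tips are about 12 mm from the centre of the top edge, and about 8 mm clear of its front corner.
- **Contact:** the only outside force was about 1 N, the tweezers' weight, so nothing was touching the plate.
- **Other things:** the last scene picture shows nothing else moved.

**Disagreement:** with the tips about 15 mm higher, the scene camera put them about 3–4 mm off the calculated position. Once lowered, the difference was about 1 mm, within the camera calibration.

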